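# Stand up the fallen bottle, then hold the rack gate at its pointer

## Robot

A 6-joint arm with a two-finger parallel gripper is mounted at the origin on a cart in front of the work surface, level with it; the furniture and walls round the work are solid. World frame = base frame: x ahead of the robot, y to its left, z up, the work surface at z = 0. Lengths are in m, angles in rad, forces in N, time in s.
With the tool pointing down it reaches from about 0.35 to 0.975 m from the base axis. Payload 4.9 kg.
Tool frame: the origin (TCP) lies at the very end of the fingers, on their centre line; the grasp point (between the pads) lies 19 mm behind it; x points along the fingers, y is the direction in which the jaws open and shut, and the axes are right-handed (so a half turn about x gives the same grasp; the last joint's range is limited). The gripper opens to 85 mm and grips with 20 to 120 N. Pads are 22 mm wide; open, the fingers measure 114 mm over their backs; the gripper's body (76 mm by 85 mm) begins 54 mm behind the grasp point. The pads swing forward as they close: fully open they stand 13 mm farther back than shut.
Start: joints at [0.992, 0.053, 1.613, -0, 1.476, -0.119], TCP at [0.277, 0.56, 0.231] pointing down, gripper open.
Joint ranges: [-3.01, 3.01], [-1.01, 2.22], [0.06, 2.58], [-1.02, 4.17], [0.09, 2.62], [-3.14, 3.14]. Speed limits (rad/s): [2.57, 2.57, 3.14, 3.14, 3.14, 3.14].

## Interface

Orientations are given as a rotation vector (axis times angle).
In Python, from station import ctrl, get_image, calibration, finish_job, search_frame, cut_out, mark_of gives the robot as it stands. The module is installed in compiled form; this text tells all that it offers.
- The arm moves only by the tool arm_command, never from a script. Its argument "plan" is a list that holds one entry, the list of rows, each a list of 7 numbers: the shift along the tool's x, y, z in m, then the turn, a rotation vector about the tool's x, y, z in degrees, then the finger opening in m, from 0 to 0.0854. A call has 1 to 20 rows; each row shifts and turns the pose as measured when the row begins, along the tool's axes as they then stand; what a row does not reach is not made up. A row lasts 1/12 s, in which the tool goes at most 41.7 mm and 7.16 degrees, less where a joint would pass 70% of its speed; a pose out of reach is approached as far as the arm can. A call with a gripper value outside its range is refused whole. The fingers move at their own pace and stop on an object; "squeeze" is the grip in N (left out, the last holds). Time passes only in rows, so rows that do not move let the fingers close. It gives the time, the measured TCP pose, the force and the opening at its end, in the units of the state.
- ctrl.get_obs(): the state, without advancing time (a new reading comes with each control period).
- get_image(name): name is "scene" or "top" or "wrist"; returns the picture (420x560x3 uint8, red, green, blue); there is no depth.
- calibration(name): a dict with "fx", "fy", "cx", "cy" (pixels), "k1" (the pictures are not rectified: a ray, as slopes to the right and down, at radius r is drawn at 1 + k1 r^2 times it, then the intrinsics apply), "cam_to_world" (4x4, takes a point from camera to world coordinates); the wrist camera has in their place "hand_eye" (4x4, takes a point from camera to tool coordinates, whose origin is the TCP and whose axes are the tool frame's). Camera axes: x right, y down, z forward; pixel columns grow to the right and rows downward; lengths in m; the calibration is good to about 2 mm. A picture is of the moment at which its call begins: read the wrist's pose just before it. calibration takes no time and is no camera call.
- finish_job(): hands the job in, once; it reports no verdict.
Trained networks look in the newest picture that a camera, given by its name, has taken for a name from the list of things; names that differ only in an ending like _2 or _b are one class to them, and where a whole thing is asked for, a point or a joint stands for the part that bears it (a point fixed in the world has none). Each returns a list of dicts, best first, with "conf" (0 to 1); they miss things now and then, are a little off and sometimes report something else, mostly with a low value. They report only what shows in the picture. A call takes as long as a camera call.
- search_frame(camera, thing): "at" ([x, y, z] in m, in the coordinates of the camera as it stood for that picture, good to about 4 mm: the middle of the surface that is visible of it).
- cut_out(camera, thing): "mask" (420x560 bool, what is visible of it).
- mark_of(camera, thing): "at" ([x, y, z] in m, in the coordinates of the camera as it stood for that picture, good to about 4 mm: a listed point, or the origin of a listed thing).
The state is a dict: "t": time; "q": joint angles; "dq": joint speeds; "effort": joint torques, N m; "tool_pos": TCP position; "tool_rot": TCP orientation; "contact_force": force on the tool from outside, world axes, zero at the start; "wrist_torque": the same for the moment, N m; "opening": finger opening in m.
Only numpy, scipy, OpenCV 4.12 (cv2) and the standard library are available. Lean on these libraries where they do the work, as an engineer would, in place of code of your own. Each camera call takes 0.05 s, during which the arm holds its last target. There are 200 camera calls.

## Task

A bottle has fallen forward out of the row in the bottle rack and lies across the lowered front gate: stand it upright again in its gap on the rack floor and let go of it. Then take the gate by its ball knob, swing it up until it is in line with the pointer clamped on the quadrant, and finish still holding it there, so that I can tighten the star knob: do not let go. Leave the other bottles, the pointer, the pump housing, the tape roll and the plug gauge as they are.

Things in the scene. Friction and masses are not known exactly. Their poses are not given: they have to be found in the camera images.
- rack: grey sheet-steel bottle rack fixed to the bench, 343 mm wide (y), 86 mm deep (x). Origin: on the bench top, below the middle of the gate's hinge line; x to the back of the rack, y along the hinge line to the left, z up. Hinge axis along y at z = 10 mm. Back wall up to z = 102 mm, side walls to 69 mm.
- lane (a point): middle of the rack's flat floor (lane for one row of bottles): 38 mm behind the hinge line, 14 mm above the bench; axes as the rack's. The floor runs from 36 mm in front of this point to 44 mm behind it and 167 mm to either side. The row's four places lie on its y axis at -117, -39, +39 and +117 mm.
- quadrant (a point): middle of the rim of the aluminium quadrant plate that stands upright at the rack's -y (right) side, in front of the side wall: radius 80 mm about the hinge axis, with curved slot, degree strokes and, on its outer face, a black 40 mm star knob that moves with the gate.
- gate (a joint): hinge of the front gate, rad: 0 = lying flat in front of the rack, its top flush with the rack floor; grows as the gate swings up and back, to 1.45 at most. The gate is a steel sheet 331 mm wide and 4 mm thick that ends 124 mm from the hinge axis; about 0.45 kg; falls back down when let go.
- gate_knob (a point): centre of the gate's black ball knob (32 mm ball) on a bent 9 mm stem at the gate's free edge, 110 mm to the -y side of the middle: 165 mm in front of the hinge axis and 30 mm above it when the gate is down (40 mm above the bench), 41 mm beyond the edge. It turns with the gate about the hinge axis. Its frame is the gate's: x along the sheet to the hinge, y along the hinge line.
- pointer (a joint): angle of the pointer, rad, about the same hinge axis and counted as the gate's: the gate is at the mark when joint gate equals joint pointer (sheet in line with the blade). The pointer is clamped and must not be moved.
- pointer_tip (a point): tip of the dark steel pointer blade that stands out from the rim of the quadrant, 127 mm from the hinge axis, 176.5 mm to the -y side of the rack's middle. Its frame turns with the pointer: x from the tip towards the hinge axis.
- fallen_bottle: the fallen bottle: closed white plastic, orange cap, 42 mm diameter, 156 mm tall (the top 19 mm is the cap, 38 mm diameter), about 0.18 kg. Origin: centre of its base; z along its axis from base to cap. It starts lying with its base over the rack floor and its cap on the gate, towards the robot.
- bottle_a: bottle of the same kind standing in the rack, at any of the row's three places away from the quadrant. Origin: centre of its base, z up to the cap.
- bottle_b: as bottle_a, at another of these places; the third is the fallen bottle's gap.
- bottle_c: bottle of the same kind standing in the rack at the place next to the quadrant (-117 mm). Origin as bottle_a.
- pump_housing: bystander: die-cast pump housing, 100x144x104 mm, on the bench. Origin: centre of its underside.
- tape: bystander: roll of tape, 96 mm diameter, 25 mm high, lying flat. Origin: centre of its underside.
- gauge: bystander: plug gauge standing upright, 24 mm diameter, 105 mm tall. Origin: centre of its underside.
- air_post (a point): not to be handled, only to be kept clear of: foot of the upright post (800 mm tall, 30 mm square) near the bench's front left corner. It carries an air service unit, and a stiff blue hose leads from it over the left part of the bench, about y = 0.3 to 0.55 m, 0.42 to 0.6 m above the top; all solid.

How it is judged:
By the outcome, as a careful person would: the job done as asked, in the order asked, and still so for the second after the job is handed in, while the arm keeps its last pose, push and grip.
It also fails if it takes over 61 s, if anything falls off the work surface, if the arm or the gripper's body presses on something with over 40 N, if the wrist force passes 120 N, or if a joint passes its speed limit or range.

## Working session

There is one attempt and no reset: what is moved stays moved. The work goes in short steps, Python scripts to look and compute and a tool call to move; the robot and the scene stay as the last step left them, time stands still between calls to the robot, and variables do not carry over. Pictures are saved under pics/ and viewed, about 8 in all and at most 12, crops included, and the job is handed in when it is done.

Besides the shell and the picture viewer there is one more tool, called after "Request:" as name(argument=value, ...) on one line, values as JSON. arm_command: Moves the arm, as the interface text tells. Its arguments: {"type":"object","properties":{"plan":{"type":"array","items":{"type":"array","items":{"type":"array","items":{"type":"number"}}}},"squeeze":{"type":"number"}},"required":["plan"]}

```bash
mkdir -p pics
cat > h.py <<'E'
import numpy as np, cv2
from scipy.spatial.transform import Rotation as R
from station import ctrl, get_image, calibration, finish_job, search_frame, cut_out, mark_of
np.set_printoptions(precision=4, suppress=True)
def tool():
    o=ctrl.get_obs(); T=np.eye(4); T[:3,:3]=R.from_rotvec(o["tool_rot"]).as_matrix(); T[:3,3]=o["tool_pos"]; return T
def c2w(cam):
    c=calibration(cam)
    return tool()@np.array(c["hand_eye"]) if cam=="wrist" else np.array(c["cam_to_world"])
def snap(cam,fn=None,crop=None,scale=1):
    T=c2w(cam); im=get_image(cam)
    if fn:
        a=im if crop is None else im[crop[1]:crop[3],crop[0]:crop[2]]
        cv2.imwrite("pics/"+fn,cv2.resize(a[:,:,::-1],None,fx=scale,fy=scale,interpolation=cv2.INTER_CUBIC))
    return T,im
def pts(cam,T,things,f=mark_of):
    for t in things:
        for d in f(cam,t): print(cam,t,round(d["conf"],2),(T[:3,:3]@np.array(d["at"])+T[:3,3]))
def proj(cam,T,p):
    c=calibration(cam); q=np.linalg.inv(T)@np.append(p,1); s=q[:2]/q[2]; s=s*(1+c["k1"]*(s@s))
    return np.array([c["fx"]*s[0]+c["cx"],c["fy"]*s[1]+c["cy"]])
E
python3 - <<'E'
from h import *
print(tool())
for cam in ["scene","top"]:
    T,im=snap(cam,cam+"1.png"); print(T[:3])
    pts(cam,T,["lane","quadrant","gate_knob","pointer_tip","fallen_bottle","bottle_a","pump_housing","tape","gauge"] if cam=="scene" else ["rack","lane","gate_knob","pointer_tip","fallen_bottle","bottle_a","pump_housing","tape","gauge","air_post"])
print(ctrl.get_obs()["t"])
E
```

```text
[[-0.0011  0.4437  0.8962  0.277 ]
 [-0.0017  0.8962 -0.4437  0.5596]
 [-1.     -0.0021 -0.0002  0.2301]
 [ 0.      0.      0.      1.    ]]
[[ 0.6729 -0.5297  0.5164 -0.0658]
 [-0.7396 -0.4691  0.4827 -0.4631]
 [-0.0134 -0.7067 -0.7074  0.8304]]
scene lane 0.65 [ 0.6637 -0.0636  0.012 ]
scene quadrant 0.69 [ 0.5924 -0.2466  0.064 ]
scene gate_knob 0.87 [ 0.4761 -0.2011  0.0402]
scene pointer_tip 0.36 [ 0.5851 -0.2449  0.1174]
scene fallen_bottle 0.69 [ 0.6758 -0.0991  0.0306]
scene bottle_a 0.95 [ 0.6585 -0.0207  0.0107]
scene bottle_a 0.95 [0.6393 0.058  0.0147]
scene bottle_a 0.94 [ 0.6799 -0.1735  0.012 ]
scene bottle_a 0.65 [ 0.4749 -0.2014  0.0422]
scene pump_housing 0.82 [0.6719 0.4047 0.0048]
scene tape 0.96 [ 0.5447  0.3334 -0.0058]
[[-0.0186 -0.9954  0.0937  0.3786]
 [-0.9998  0.0179 -0.0087  0.0549]
 [ 0.0069 -0.0938 -0.9956  1.3393]]
top rack 0.8 [ 0.6253 -0.0662  0.0011]
top lane 0.82 [ 0.6573 -0.0593  0.0131]
top gate_knob 0.82 [ 0.4774 -0.1986  0.0426]
top pointer_tip 0.53 [ 0.5828 -0.2455  0.12  ]
top fallen_bottle 0.59 [ 0.6789 -0.1014  0.0341]
top bottle_a 0.84 [0.6447 0.0567 0.0138]
top bottle_a 0.8 [ 0.6596 -0.0187  0.011 ]
top bottle_a 0.64 [ 0.6795 -0.177   0.0115]
top pump_housing 0.66 [0.6739 0.4089 0.0001]
top tape 0.86 [ 0.5422  0.3314 -0.0035]
top gauge 0.49 [ 0.405   0.3948 -0.0019]
top air_post 0.28 [ 0.6792 -0.1759  0.013 ]
top air_post 0.18 [ 0.6592 -0.0617  0.0134]
1.05
```

View pics/scene1.png

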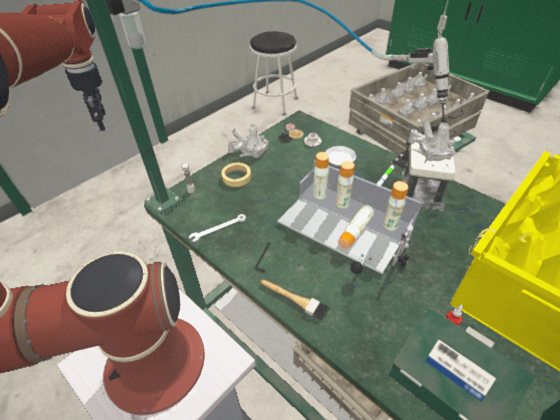

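View pics/top1.png

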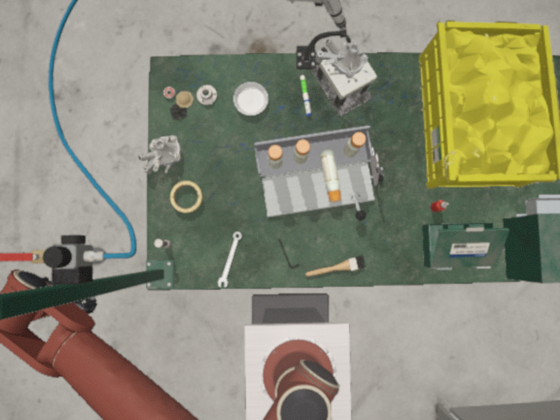

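The scene and top pictures agree. Bottles stand at +117, +39 and -117, so the gap is at -39. The fallen bottle lies with its cap towards the robot, base near top px (327,155) and cap near (334,195). The pointer tip is at about 58°. Next I'll fit the rack pose and the bottle axis.

```bash
cat >> h.py <<'E'
def ray(cam,T,uv):
    c=calibration(cam); d=(np.array(uv)-[c["cx"],c["cy"]])/[c["fx"],c["fy"]]; s=d.copy()
    for _ in range(10): s=d/(1+c["k1"]*(s@s))
    v=T[:3,:3]@np.append(s,1); return T[:3,3],v
def onz(cam,T,uv,z):
    o,v=ray(cam,T,uv); return o+v*(z-o[2])/v[2]
def axis(cam,T,thing,z):
    d=cut_out(cam,thing)
    for e in d[:3]:
        m=e["mask"]; ys,xs=np.nonzero(m); P=np.c_[xs,ys].astype(float)
        W=np.array([onz(cam,T,p,z)[:2] for p in P]); c=W.mean(0); u,s,v=np.linalg.svd(W-c,full_matrices=False)
        a=v[0]*np.sign(-v[0][0]); t=(W-c)@a
        print(cam,thing,round(e["conf"],2),len(P),"ends base/cap",c+a*t.min(),c+a*t.max(),"yaw of base dir deg",np.degrees(np.arctan2(-a[1],-a[0])))
E
python3 - <<'E'
from h import *
for cam in ["top","scene"]:
    T,im=snap(cam); axis(cam,T,"fallen_bottle",.035)
    pts(cam,T,["fallen_bottle","pointer_tip","gate_knob","lane"]); pts(cam,T,["fallen_bottle"],search_frame)
# rack fit
A=np.array([[.0,.117],[0,.039],[0,-.117],[-.203,-.110]])
B=np.array([[.642,.0573],[.659,-.0197],[.6797,-.1755],[.4768,-.1999]])
a=A-A.mean(0);b=B-B.mean(0)
th=np.arctan2((a[:,0]*b[:,1]-a[:,1]*b[:,0]).sum(),(a*b).sum()); M=np.array([[np.cos(th),-np.sin(th)],[np.sin(th),np.cos(th)]])
t=B.mean(0)-M@A.mean(0); print("yaw",np.degrees(th),"lane",t,"res",B-(A@M.T+t),"gap",M@[0,-.039]+t)
o=t+M@[-.038,0]
for p in ([.5851,-.2449,.1174],[.5828,-.2455,.12]):
    r=M.T@(np.array(p[:2])-o); print(r,np.degrees(np.arctan2(p[2]-.01,-r[0])))
E
```

```text
top fallen_bottle 0.83 713 ends base/cap [ 0.676  -0.0984] [ 0.5191 -0.122 ] yaw of base dir deg 8.522813293089854
top fallen_bottle 0.88 [ 0.6765 -0.0969  0.0335]
top pointer_tip 0.44 [ 0.5819 -0.2478  0.1198]
top pointer_tip 0.24 [ 0.6597 -0.0212  0.0107]
top gate_knob 0.58 [ 0.481  -0.1966  0.0431]
top lane 0.88 [ 0.6558 -0.0582  0.0117]
top fallen_bottle 0.61 [ 0.6019 -0.1081  0.0549]
scene fallen_bottle 0.85 707 ends base/cap [ 0.6872 -0.097 ] [ 0.5063 -0.1272] yaw of base dir deg 9.452456442439813
scene fallen_bottle 0.21 716 ends base/cap [ 0.8424 -0.1106] [ 0.6404 -0.1889] yaw of base dir deg 21.187713327562037
scene fallen_bottle 0.57 [ 0.6721 -0.1002  0.0309]
scene pointer_tip 0.51 [ 0.5865 -0.2432  0.1179]
scene gate_knob 0.63 [ 0.4736 -0.2004  0.0358]
scene lane 0.8 [ 0.6599 -0.0645  0.0139]
scene fallen_bottle 0.93 [ 0.5822 -0.1183  0.0486]
yaw 8.860933351358256 lane [ 0.6618 -0.0591] res [[-0.0018  0.0008]
 [ 0.0032  0.0009]
 [-0.0001 -0.0008]
 [-0.0014 -0.0008]] gap [ 0.6678 -0.0976]
[-0.0664 -0.1718] 58.27714172844922
[-0.0688 -0.172 ] 57.992455728779746
```

Run:
```python
from h import *
for cam in ["top","scene"]:
    T,im=snap(cam); pts(cam,T,["air_post"]); pts(cam,T,["air_post"],search_frame)
    for e in cut_out(cam,"air_post")[:2]:
        ys,xs=np.nonzero(e["mask"]); print(e["conf"],xs.min(),xs.max(),ys.min(),ys.max())
    print("tcp px",proj(cam,T,tool()[:3,3]))
    for p in [(163,270),(160,272)] if cam=="top" else [(165,208)]: print(onz(cam,T,p,0))
    snap(cam,cam+"z.png",(0,200,280,410) if cam=="top" else (0,0,280,220),2.8)
```

```text
Traceback (most recent call last):
  File "h.py", line 18, in pts
    for d in f(cam,t): print(cam,t,round(d["conf"],2),(T[:3,:3]@np.array(d["at"])+T[:3,3]))
             ~^^^^^^^
ValueError: it knows: bottle, fallen_bottle, gate, gate_knob, gauge, lane, pointer, pointer_tip, pump_housing, quadrant, rack, tape
```

Run:
```python
from h import *
for cam in ["top","scene"]:
    T,im=snap(cam,cam+"z.png",(0,200,280,410) if cam=="top" else (0,0,280,220),2.8)
    pts(cam,T,["air_post"])
    print("tcp px",proj(cam,T,tool()[:3,3]))
    for p in [(163,270),(160,272)] if cam=="top" else [(165,208)]: print(onz(cam,T,p,0))
```

```text
top air_post 0.42 [ 0.5866 -0.2444  0.1172]
tcp px [ 79.8964 291.6099]
[0.32  0.405 0.   ]
[0.314  0.4143 0.    ]
scene air_post 0.7 [ 0.4709 -0.2037  0.0406]
tcp px [104.2138 125.5046]
[ 0.2962  0.3862 -0.    ]
```

View pics/topz.png

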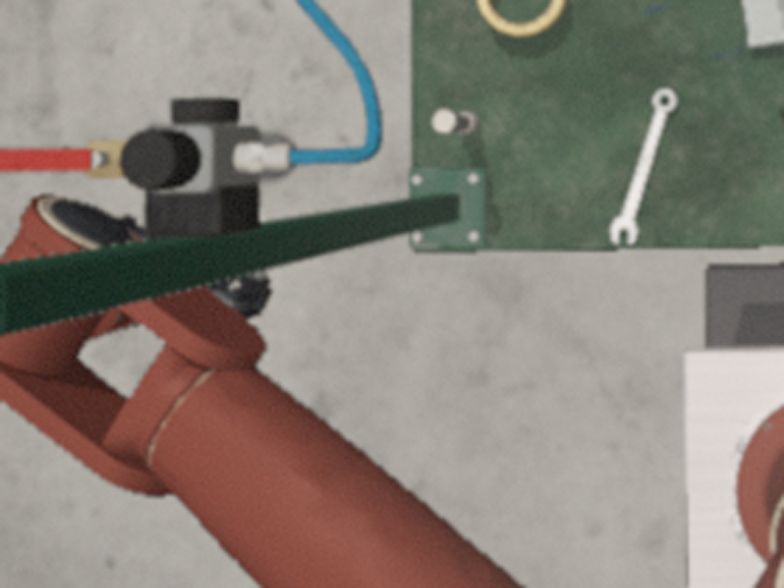

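View pics/scenez.png

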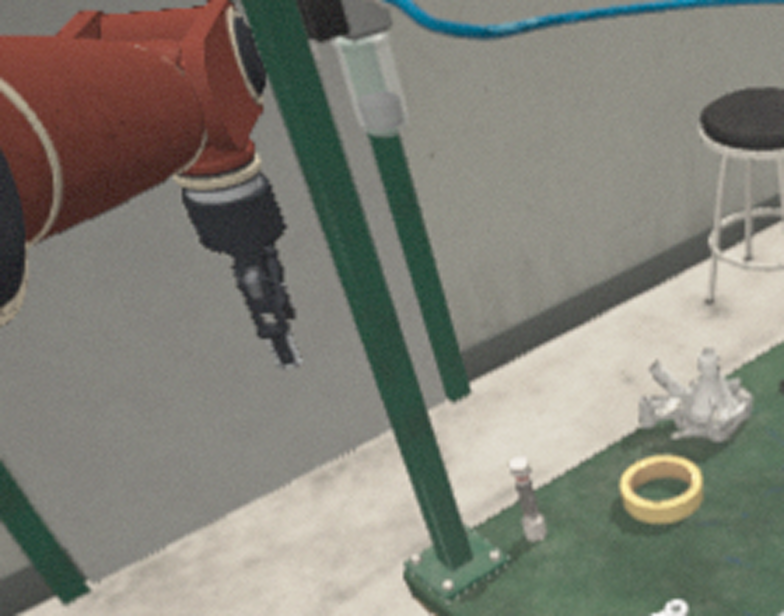

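Both crops show the green post, foot near (0.315, 0.41), standing between the gripper and the bench. I'll pull in radially first (tool -y), then swing round, then extend.

Request:
arm_command(plan=[[[0,-0.034,0,0,0,0,0.085],[0,-0.034,0,0,0,0,0.085],[0,-0.034,0,0,0,0,0.085],[0,-0.034,0,0,0,0,0.085],[0,-0.034,0,0,0,0,0.085],[0,-0.034,0,0,0,0,0.085],[0,-0.034,0,0,0,0,0.085],[0,-0.034,0,0,0,0,0.085]]])

```text
t: 2.72
tool_pos: [0.1538, 0.3104, 0.2272]
tool_rot: [0.355, 1.543, -0.364]
contact_force: [0.1, -0.4, 1.2]
opening: 0.0851
```

Request:
arm_command(plan=[[[0,-0.002,0.0386,6.4,0,0,0.085],[0,-0.002,0.0386,6.4,0,0,0.085],[0,-0.002,0.0386,6.4,0,0,0.085],[0,-0.002,0.0386,6.4,0,0,0.085],[0,-0.002,0.0386,6.4,0,0,0.085],[0,-0.002,0.0386,6.4,0,0,0.085],[0,-0.002,0.0386,6.4,0,0,0.085],[0,-0.002,0.0386,6.4,0,0,0.085],[0,-0.002,0.0386,6.4,0,0,0.085],[0,-0.002,0.0386,6.4,0,0,0.085],[0,-0.002,0.0386,6.4,0,0,0.085],[0,-0.002,0.0386,6.4,0,0,0.085]]])

```text
t: 3.72
tool_pos: [0.3337, -0.0948, 0.2308]
tool_rot: [1.421, 1.062, -1.386]
contact_force: [1.4, 0.1, 0.0]
opening: 0.0849
```

```bash
cat >> h.py <<'E'
YAW=np.radians(8.9)
def pose(tcp,pitch,yaw=YAW,flip=-1):
    """tool x = yaw dir pitched `pitch` deg below horizontal; tool y = flip*left"""
    p=np.radians(pitch); f=np.array([np.cos(yaw),np.sin(yaw),0]); l=np.array([-f[1],f[0],0])
    x=f*np.cos(p)-np.array([0,0,1])*np.sin(p); y=flip*l
    T=np.eye(4); T[:3,:3]=np.c_[x,y,np.cross(x,y)]; T[:3,3]=tcp; return T
def gp(pt,pitch,**k):
    T=pose(np.zeros(3),pitch,**k); T[:3,3]=np.array(pt)+.019*T[:3,0]; return T
from scipy.linalg import logm,expm
def rows(T0,T1,n=None):
    D=np.linalg.inv(T0)@T1; w=R.from_matrix(D[:3,:3]).as_rotvec(degrees=True); L=np.linalg.norm(D[:3,3])
    if n is None: n=int(np.ceil(max(np.linalg.norm(w)/6.8,L/.036)))
    S=np.real(expm(logm(D)/n)); print("n",n,"row",S[:3,3].round(4),(R.from_matrix(S[:3,:3]).as_rotvec(degrees=True)).round(2),"| total",D[:3,3].round(4),w.round(1))
    P=[T0@np.linalg.matrix_power(S,k) for k in range(n+1)]; print("mid",P[n//2][:3,3], "end",P[-1][:3,3])
E
python3 - <<'E'
from h import *
o=ctrl.get_obs(); print(o["t"],o["q"]); T=tool(); print(T)
rows(T,pose([.42,-.136,.16],60))
rows(T,pose([.42,-.136,.16],90))
E
```

```text
3.7167 [-0.5046 -0.7212  2.2141  0.0149  1.6344 -0.2337]
[[ 0.0197  0.9636 -0.2665  0.3337]
 [ 0.0061 -0.2667 -0.9638 -0.0948]
 [-0.9998  0.0173 -0.0111  0.2308]
 [ 0.      0.      0.      1.    ]]
n 11 row [ 0.0076  0.0079 -0.0014] [5.83 2.32 1.51] | total [0.0723 0.0929 0.0175] [64.1 25.5 16.6]
mid [ 0.3751 -0.1046  0.1962] end [ 0.42  -0.136  0.16 ]
n 10 row [ 0.0072  0.0095 -0.0033] [ 6.56 -0.11 -0.05] | total [0.0723 0.0929 0.0175] [65.6 -1.1 -0.5]
mid [ 0.3831 -0.1027  0.1957] end [ 0.42  -0.136  0.16 ]
```

Request:
arm_command(plan=[[[0.0076,0.0079,-0.0014,5.83,2.32,1.51,0.065],[0.0076,0.0079,-0.0014,5.83,2.32,1.51,0.065],[0.0076,0.0079,-0.0014,5.83,2.32,1.51,0.065],[0.0076,0.0079,-0.0014,5.83,2.32,1.51,0.065],[0.0076,0.0079,-0.0014,5.83,2.32,1.51,0.065],[0.0076,0.0079,-0.0014,5.83,2.32,1.51,0.065],[0.0076,0.0079,-0.0014,5.83,2.32,1.51,0.065],[0.0076,0.0079,-0.0014,5.83,2.32,1.51,0.065],[0.0076,0.0079,-0.0014,5.83,2.32,1.51,0.065],[0.0076,0.0079,-0.0014,5.83,2.32,1.51,0.065],[0.0076,0.0079,-0.0014,5.83,2.32,1.51,0.065]]])

```text
t: 4.63
tool_pos: [0.4218, -0.1526, 0.1633]
tool_rot: [2.713, 0.11, -1.518]
contact_force: [-0.2, 0.1, -0.2]
opening: 0.0649
```

Run:
```python
from h import *
T=tool(); o=ctrl.get_obs(); print(o["t"],o["q"],o["opening"]); print(T)
Tw,im=snap("wrist","w1.png"); pts("wrist",Tw,["fallen_bottle","gate_knob","pointer_tip","lane","bottle_a"]); axis("wrist",Tw,"fallen_bottle",.035)
g=np.array([.576,-.1135,.041])
T2=gp(g,30); T1=T2.copy(); T1[:3,3]-=.11*T2[:3,0]
rows(T,T1); rows(T1,T2)
```

```text
4.6333 [-0.7727 -0.7305  2.398   0.4533  1.1358  0.601 ] 0.06494489792914553
[[ 0.5212  0.0764 -0.85    0.4218]
 [ 0.0466 -0.997  -0.0611 -0.1526]
 [-0.8522 -0.0077 -0.5232  0.1633]
 [ 0.      0.      0.      1.    ]]
wrist fallen_bottle 0.73 [ 0.6792 -0.0979  0.0288]
wrist fallen_bottle 0.36 [ 0.6616 -0.0587  0.0134]
wrist gate_knob 0.8 [ 0.4728 -0.1988  0.0365]
wrist pointer_tip 0.91 [ 0.5867 -0.2499  0.1232]
wrist lane 0.87 [ 0.6644 -0.0557  0.0131]
wrist bottle_a 0.83 [ 0.6617 -0.0231  0.0123]
wrist bottle_a 0.67 [ 0.6775 -0.1777  0.0089]
wrist bottle_a 0.58 [0.6432 0.0598 0.0139]Traceback (most recent call last):
  File "<stdin>", line 3, in <module>
  File "h.py", line 32, in axis
    W=np.array([onz(cam,T,p,z)[:2] for p in P]); c=W.mean(0); u,s,v=np.linalg.svd(W-c,full_matrices=False)
                ~~~^^^^^^^^^^^
  File "h.py", line 27, in onz
    o,v=ray(cam,T,uv); return o+v*(z-o[2])/v[2]
        ~~~^^^^^^^^^^
  File "h.py", line 23, in ray
    c=calibration(cam); d=(np.array(uv)-[c["cx"],c["cy"]])/[c["fx"],c["fy"]]; s=d.copy()
ValueError: time passes only in moves, steps and waits
```

View pics/w1.png

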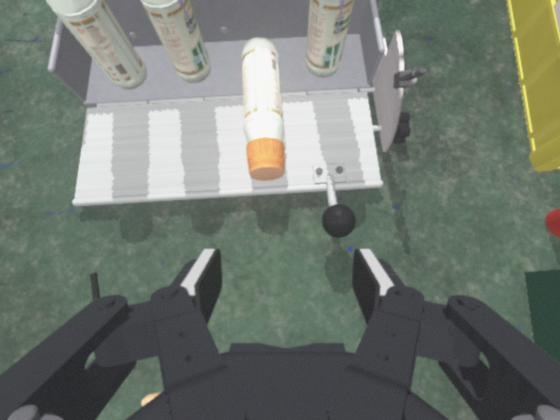

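The wrist view has the bottle cap at px (266,158), the knob at (339,221) and the quadrant with its pointer near (400,80). All of these agree with the earlier estimates, so I'm going to the pre-grasp.

```bash
sed -i 's/^np.set_print.*/&\nimport functools; calibration=functools.lru_cache(None)(calibration)/' h.py
python3 - <<'E'
from h import *
T=tool()
T2=gp([.576,-.1135,.041],30); T1=T2.copy(); T1[:3,3]-=.09*T2[:3,0]
print(T1[:3,3],T2[:3,3])
rows(T,T1); rows(T1,T2)
E
```

```text
[ 0.5153 -0.123   0.0765] [ 0.5923 -0.111   0.0315]
n 5 row [ 0.0262 -0.0035 -0.0021] [-0.62  5.71 -0.55] | total [ 0.1249 -0.0207 -0.0355] [-3.1 28.5 -2.8]
mid [ 0.4542 -0.1418  0.1236] end [ 0.5153 -0.123   0.0765]
n 3 row [ 0.03 -0.   -0.  ] [ 0. -0. -0.] | total [ 0.09 -0.    0.  ] [ 0. -0.  0.]
mid [ 0.5409 -0.119   0.0615] end [ 0.5923 -0.111   0.0315]
```

Request:
arm_command(plan=[[[0.0262,-0.0035,-0.0021,-0.62,5.71,-0.55,0.065],[0.0262,-0.0035,-0.0021,-0.62,5.71,-0.55,0.065],[0.0262,-0.0035,-0.0021,-0.62,5.71,-0.55,0.065],[0.0262,-0.0035,-0.0021,-0.62,5.71,-0.55,0.065],[0.0262,-0.0035,-0.0021,-0.62,5.71,-0.55,0.065],[0,0,0,0,0,0,0.065]]])

```text
t: 5.48
tool_pos: [0.511, -0.1274, 0.0953]
tool_rot: [2.956, 0.236, -0.842]
contact_force: [-1.1, 0.3, -0.2]
opening: 0.0651
```

Run:
```python
from h import *
T=tool(); o=ctrl.get_obs(); print(o["t"],o["q"],o["contact_force"]); print(T)
Tw,im=snap("wrist","w2.png"); pts("wrist",Tw,["fallen_bottle","pointer_tip","bottle_a"]); axis("wrist",Tw,"fallen_bottle",.035)
T2=gp([.576,-.1135,.041],30); rows(T,T2)
```

```text
5.4833 [-0.7684 -0.4058  2.4984  1.281   0.785  -0.2275] [-1.0856  0.3259 -0.1631]
[[ 0.8393  0.163  -0.5187  0.511 ]
 [ 0.1308 -0.9865 -0.0984 -0.1274]
 [-0.5277  0.0147 -0.8493  0.0953]
 [ 0.      0.      0.      1.    ]]
wrist fallen_bottle 0.62 [ 0.6814 -0.0986  0.0293]
wrist pointer_tip 0.65 [ 0.5819 -0.2521  0.1211]
wrist bottle_a 0.88 [0.6427 0.0588 0.012 ]
wrist bottle_a 0.85 [ 0.6786 -0.1768  0.0116]
wrist bottle_a 0.66 [ 0.6619 -0.0194  0.0118]
n 3 row [ 0.0346 -0.0013  0.0038] [ 0.32  0.62 -0.01] | total [ 0.104  -0.0039  0.0104] [ 1.   1.9 -0. ]
mid [ 0.5378 -0.122   0.0737] end [ 0.5923 -0.111   0.0315]
```

Request:
arm_command(plan=[[[0.026,-0.001,0.0026,0.2,0.5,0,0.065],[0.026,-0.001,0.0026,0.2,0.5,0,0.065],[0.026,-0.001,0.0026,0.2,0.5,0,0.065],[0.026,-0.001,0.0026,0.2,0.5,0,0.065],[0,0,0,0,0,0,0.065]]])

```text
t: 6.15
tool_pos: [0.6073, -0.1226, 0.0594]
tool_rot: [2.967, 0.21, -0.738]
contact_force: [-0.7, 0.2, -0.4]
opening: 0.065
```

Run:
```python
from h import *
T=tool(); o=ctrl.get_obs(); print(o["t"],o["q"],o["contact_force"]); print(T)
T2=gp([.576,-.1135,.041],30); rows(T,T2)
Tw,im=snap("wrist","w3.png")
```

```text
6.15 [-0.5915 -0.0216  2.3103  1.7095  0.6283 -0.6105] [-0.7196  0.2488 -0.3617]
[[ 0.8748  0.1508 -0.4603  0.6073]
 [ 0.1136 -0.9877 -0.1076 -0.1226]
 [-0.4709  0.0418 -0.8812  0.0594]
 [ 0.      0.      0.      1.    ]]
n 1 row [ 0.0013 -0.0149  0.0303] [ 1.99 -1.88 -1.36] | total [ 0.0013 -0.0149  0.0303] [ 2.  -1.9 -1.4]
mid [ 0.6073 -0.1226  0.0594] end [ 0.5923 -0.111   0.0315]
```

View pics/w3.png

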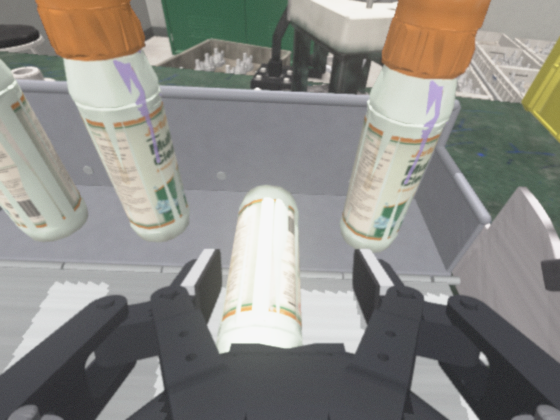

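The bottle shows at px 262 and the finger centre at about 286. The move drifted about 12 mm to the right and stayed high, so I'm correcting.

Request:
arm_command(plan=[[[0,-0.0075,0.003,1,-0.9,-0.7,0.065],[0,-0.0075,0.003,1,-0.9,-0.7,0.065],[0,0,0.008,0,0,0,0.065],[0,0,0.008,0,0,0,0.065],[0,0,0,0,0,0,0.065]]])

```text
t: 6.62
tool_pos: [0.5974, -0.1136, 0.0548]
tool_rot: [2.981, 0.229, -0.768]
contact_force: [-0.3, -0.2, -0.0]
opening: 0.0647
```

Run:
```python
from h import *
T=tool(); o=ctrl.get_obs(); print(o["t"],o["q"],o["contact_force"]); print(T)
T2=gp([.576,-.1135,.041],30); rows(T,T2)
```

```text
6.6167 [-0.5925 -0.0399  2.3302  1.6738  0.6362 -0.5628] [-0.2649 -0.2311 -0.0358]
[[ 0.8653  0.1569 -0.4761  0.5974]
 [ 0.1299 -0.9875 -0.0893 -0.1136]
 [-0.4841  0.0154 -0.8749  0.0548]
 [ 0.      0.      0.      1.    ]]
n 1 row [ 0.0072 -0.0038  0.0226] [ 0.83 -1.04 -0.32] | total [ 0.0072 -0.0038  0.0226] [ 0.8 -1.  -0.3]
mid [ 0.5974 -0.1136  0.0548] end [ 0.5923 -0.111   0.0315]
```

Request:
arm_command(plan=[[[0.004,-0.003,0.014,0.5,-0.6,0,0.065],[0.003,-0.002,0.013,0.5,-0.6,0,0.065],[0,0,0,0,0,0,0.065]]])

```text
t: 6.87
tool_pos: [0.5909, -0.1134, 0.0338]
tool_rot: [2.986, 0.215, -0.79]
contact_force: [0.2, 0.2, -0.8]
opening: 0.0652
```

Run:
```python
from h import *
T=tool(); o=ctrl.get_obs(); print(o["t"],o["q"],o["contact_force"]); print(T)
T2=gp([.576,-.1135,.041],30); rows(T,T2)
```

```text
6.8667 [-0.595   0.0008  2.3373  1.725   0.6316 -0.6217] [ 0.2062  0.1784 -0.8097]
[[ 0.8603  0.1455 -0.4886  0.5909]
 [ 0.1222 -0.9893 -0.0794 -0.1134]
 [-0.495   0.0086 -0.8689  0.0338]
 [ 0.      0.      0.      1.    ]]
n 1 row [ 0.0026 -0.0023  0.0011] [ 0.16 -0.33 -0.71] | total [ 0.0026 -0.0023  0.0011] [ 0.2 -0.3 -0.7]
mid [ 0.5909 -0.1134  0.0338] end [ 0.5923 -0.111   0.0315]
```

Request:
arm_command(plan=[[[0,0,0,0,0,0,0.03],[0,0,0,0,0,0,0.03],[0,0,0,0,0,0,0.03],[0,0,0,0,0,0,0.03],[0,0,0,0,0,0,0.03],[0,0,0,0,0,0,0.03]]], squeeze=45)

```text
t: 7.37
tool_pos: [0.5915, -0.1156, 0.038]
tool_rot: [2.983, 0.21, -0.782]
contact_force: [0.1, 0.3, -2.5]
opening: 0.0377
```

Run:
```python
from h import *
T=tool(); o=ctrl.get_obs(); print(o["t"],o["contact_force"],o["opening"]); print(T)
# bottle frame: base centre & rotation so that bottle in tool frame is fixed
b=np.array([.677,-.0982,.035]); 
B0=pose(b,0)  # x=base direction (minus bottle z)
G=np.linalg.inv(B0)@T
def tgt(base,tilt,yaw=YAW):   # tilt 90=upright (x pointing down)
    return pose(np.array(base),tilt,yaw=yaw)@G
W1=tgt([.655,-.1010,.09],20); W2=tgt([.64,-.1020,.11],55); W3=tgt([.6678,-.0976,.045],90); W4=tgt([.6678,-.0976,.015],90)
for a,c in ((T,W1),(W1,W2),(W2,W3),(W3,W4)): rows(a,c)
np.save("G.npy",G)
```

```text
7.3667 [ 0.1472  0.3066 -2.5359] 0.03766042583094043
[[ 0.8628  0.1442 -0.4846  0.5915]
 [ 0.1183 -0.9894 -0.0836 -0.1156]
 [-0.4915  0.0148 -0.8707  0.038 ]
 [ 0.      0.      0.      1.    ]]
n 3 row [-0.021   0.0003 -0.0198] [-0.11 -6.67 -0.05] | total [-0.0555  0.0008 -0.0659] [ -0.3 -20.   -0.2]
mid [ 0.583  -0.1167  0.0655] end [ 0.5757 -0.1174  0.1226]
n 6 row [-0.0078 -0.     -0.0073] [-0.1  -5.83 -0.04] | total [-0.0341 -0.0004 -0.0533] [ -0.6 -35.   -0.3]
mid [ 0.58   -0.1161  0.1543] end [ 0.5936 -0.1133  0.1831]
n 6 row [ 0.0064 -0.     -0.0145] [-0.1  -5.83 -0.04] | total [ 0.0583 -0.0005 -0.0734] [ -0.6 -35.   -0.3]
mid [ 0.6364 -0.1065  0.1637] end [ 0.6714 -0.101   0.1322]
n 1 row [ 0.0261 -0.0003 -0.0148] [ 0. -0.  0.] | total [ 0.0261 -0.0003 -0.0148] [ 0. -0.  0.]
mid [ 0.6714 -0.101   0.1322] end [ 0.6714 -0.101   0.1022]
```

The opening is 37.7 mm on a 42 mm body, so the grip sits high on the cylinder or on the shoulder. I'll reopen and regrip lower, nearer the base.

Run:
```python
from h import *
T=tool(); T2=gp([.589,-.1122,.0385],30); rows(T,T2); print(T2[:3,3])
```

```text
n 1 row [ 0.017  -0.004   0.0006] [ 0.43 -0.55 -0.95] | total [ 0.017  -0.004   0.0006] [ 0.4 -0.6 -1. ]
mid [ 0.5915 -0.1156  0.038 ] end [ 0.6053 -0.1097  0.029 ]
[ 0.6053 -0.1097  0.029 ]
```

Request:
arm_command(plan=[[[0,0,0,0,0,0,0.065],[0,0,0,0,0,0,0.065],[0,0,0,0,0,0,0.065],[0,0,0,0,0,0,0.065]]])

```text
t: 7.7
tool_pos: [0.5927, -0.1158, 0.0396]
tool_rot: [2.984, 0.211, -0.777]
contact_force: [0.2, -0.0, 0.7]
opening: 0.0654
```

Request:
arm_command(plan=[[[0.012,-0.003,0.003,0.4,-0.5,-0.9,0.065],[0.01,-0.002,0.002,0,0,0,0.065],[0,0,0,0,0,0,0.065]]])

```text
t: 7.95
tool_pos: [0.61, -0.1091, 0.0258]
tool_rot: [2.989, 0.231, -0.79]
contact_force: [0.5, -0.9, 0.2]
opening: 0.0649
```

Run:
```python
from h import *
T=tool(); print(ctrl.get_obs()["contact_force"],T[:3,3]); rows(T,gp([.589,-.1122,.0385],30))
```

```text
[ 0.5    -0.9265  0.2071] [ 0.61   -0.1091  0.0258]
n 1 row [-0.0057 -0.0002 -0.0004] [ 0.1  -0.39 -0.07] | total [-0.0057 -0.0002 -0.0004] [ 0.1 -0.4 -0.1]
mid [ 0.61   -0.1091  0.0258] end [ 0.6053 -0.1097  0.029 ]
```

Request:
arm_command(plan=[[[-0.004,0,0,0,0,0,0.05],[0,0,0,0,0,0,0.03],[0,0,0,0,0,0,0.03],[0,0,0,0,0,0,0.03],[0,0,0,0,0,0,0.03],[0,0,0,0,0,0,0.03]]])

```text
t: 8.45
tool_pos: [0.6053, -0.1101, 0.0283]
tool_rot: [2.988, 0.23, -0.791]
contact_force: [1.7, -1.2, -1.1]
opening: 0.0384
```

Run:
```python
from h import *
T=tool(); o=ctrl.get_obs(); print(o["t"],o["contact_force"],o["opening"]); print(T)
Tw,im=snap("wrist"); pts("wrist",Tw,["fallen_bottle"])
T2,im=snap("top"); pts("top",T2,["fallen_bottle"]); axis("top",T2,"fallen_bottle",.035)
```

```text
8.45 [ 1.6683 -1.2441 -1.1448] 0.038427135597032654
[[ 0.8589  0.1538 -0.4885  0.6053]
 [ 0.1324 -0.9881 -0.0783 -0.1101]
 [-0.4947  0.0026 -0.8691  0.0283]
 [ 0.      0.      0.      1.    ]]
wrist fallen_bottle 0.94 [ 0.6765 -0.1004  0.0292]
top fallen_bottle 0.57 [ 0.6781 -0.1     0.0329]
top fallen_bottle 0.97 539 ends base/cap [ 0.6751 -0.0963] [ 0.5522 -0.1213] yaw of base dir deg 11.499342624712988
```

```bash
cat >> h.py <<'E'
def tgt(base,tilt,yaw=YAW): return pose(np.array(base),tilt,yaw=yaw)@np.load("G.npy")
E
python3 - <<'E'
from h import *
T=tool(); np.save("G.npy",np.linalg.inv(pose([.676,-.0992,.035],0))@T)
W1=tgt([.658,-.1010,.075],10); W2=tgt([.64,-.1020,.10],55); W3=tgt([.6678,-.0976,.045],90)
for a,c in ((T,W1),(W1,W2),(W2,W3)): rows(a,c)
E
```

```text
n 2 row [-0.0217 -0.0004 -0.0174] [-0.01 -5.   -0.01] | total [-0.0417 -0.0009 -0.0367] [ -0. -10.  -0.]
mid [ 0.5953 -0.1111  0.0541] end [ 0.5874 -0.1119  0.0808]
n 7 row [-0.0087 -0.0002 -0.0065] [-0.01 -6.43 -0.01] | total [-0.0417 -0.0016 -0.0614] [ -0.1 -45.   -0.1]
mid [ 0.5831 -0.1118  0.113 ] end [ 0.5941 -0.109   0.1546]
n 6 row [ 0.0045  0.     -0.0124] [-0.01 -5.83 -0.01] | total [ 0.0444 -0.     -0.064 ] [ -0.1 -35.   -0.1]
mid [ 0.6305 -0.1033  0.1407] end [ 0.6611 -0.0985  0.1164]
```

Request:
arm_command(plan=[[[-0.0217,0,-0.0174,0,-5,0,0.03],[-0.0217,0,-0.0174,0,-5,0,0.03],[-0.0087,0,-0.0065,0,-6.4,0,0.03],[-0.0087,0,-0.0065,0,-6.4,0,0.03],[-0.0087,0,-0.0065,0,-6.4,0,0.03],[-0.0087,0,-0.0065,0,-6.4,0,0.03]]])

```text
t: 9.2
tool_pos: [0.5855, -0.1009, 0.0763]
tool_rot: [2.753, 0.279, -1.366]
contact_force: [0.5, 1.3, -3.6]
opening: 0.0381
```

Run:
```python
from h import *
T=tool(); o=ctrl.get_obs(); print(o["t"],o["contact_force"],o["opening"],o["q"]); 
B=T@np.linalg.inv(np.load("G.npy")); print("bottle base",B[:3,3],"axis dn",B[:3,0])
Tw,im=snap("wrist"); pts("wrist",Tw,["fallen_bottle"])
T2,im=snap("scene","s2.png",(260,130,470,290),3.5); pts("scene",T2,["fallen_bottle"])
W2=tgt([.64,-.1020,.10],55); W3=tgt([.6678,-.0976,.045],90)
for a,c in ((T,W2),(W2,W3)): rows(a,c)
```

```text
9.2 [ 0.4949  1.2634 -3.6074] 0.038102277351975036 [-0.4884 -0.1518  2.192   0.6723  0.6948  0.4681]
bottle base [ 0.6525 -0.0877  0.0547] axis dn [ 0.9023  0.1838 -0.39  ]
wrist fallen_bottle 0.72 [ 0.6546 -0.0928  0.0525]
scene fallen_bottle 0.47 [ 0.6544 -0.0898  0.0572]
scene fallen_bottle 0.25 [ 0.6599 -0.0636  0.0147]
n 5 row [-0.0139  0.0016 -0.0079] [ 0.19 -6.4   0.48] | total [-0.0582  0.0072 -0.0532] [  0.9 -32.    2.4]
mid [ 0.5838 -0.1053  0.108 ] end [ 0.5941 -0.109   0.1546]
n 6 row [ 0.0045  0.     -0.0124] [-0.01 -5.83 -0.01] | total [ 0.0444 -0.     -0.064 ] [ -0.1 -35.   -0.1]
mid [ 0.6305 -0.1033  0.1407] end [ 0.6611 -0.0985  0.1164]
```

View pics/s2.png

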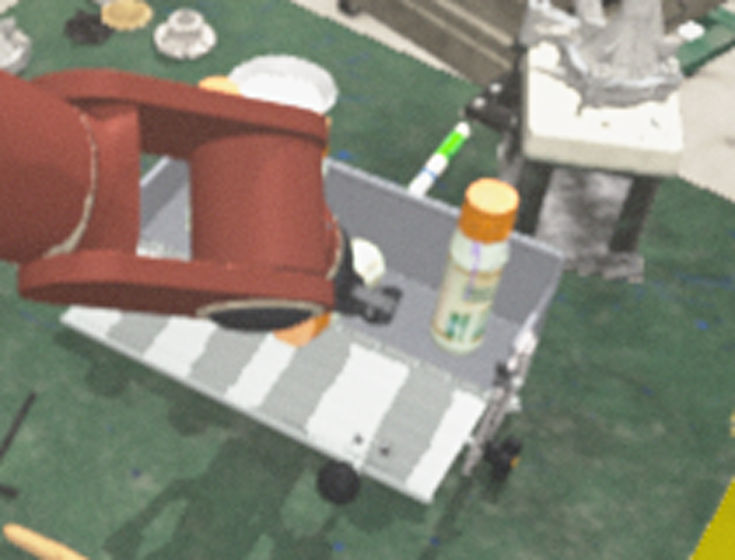

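The scene crop shows the bottle held by the gripper and tilted, and its measured base agrees with my tracking to about 4 mm. I'll keep rotating it upright.

Request:
arm_command(plan=[[[-0.0139,0.002,-0.008,0.2,-6.4,0.5,0.03],[-0.0139,0.002,-0.008,0.2,-6.4,0.5,0.03],[-0.0139,0.002,-0.008,0.2,-6.4,0.5,0.03],[-0.0139,0.002,-0.008,0.2,-6.4,0.5,0.03],[-0.0139,0.002,-0.008,0.2,-6.4,0.5,0.03],[-0.01,0.001,-0.004,0,-4,0,0.03]]])

```text
t: 9.9
tool_pos: [0.5816, -0.1038, 0.1419]
tool_rot: [2.14, 0.206, -2.165]
contact_force: [0.5, 0.0, -1.3]
opening: 0.0382
```

```bash
cat > st.py <<'E'
from h import *
T=tool(); o=ctrl.get_obs(); print(o["t"],o["contact_force"],o["opening"],o["q"]); 
B=T@np.linalg.inv(np.load("G.npy")); print("bottle base",B[:3,3],"axis dn",B[:3,0], "tcp",T[:3,3],"x",T[:3,0])
E
python3 - <<'E'
from st import *
W3=tgt([.667,-.0976,.045],90);W2=tgt([.65,-.0976,.08],75)
rows(T,W3); rows(T,W2); rows(W2,W3)
E
```

```text
9.9 [ 0.5039  0.0438 -1.2651] 0.038180948128073135 [-0.3142  0.0559  1.7629  0.0251  1.3456  1.0914]
bottle base [ 0.6215 -0.0956  0.0829] axis dn [ 0.476   0.1056 -0.8731] tcp [ 0.5816 -0.1038  0.1419] x [-0.014   0.0303 -0.9994]
n 5 row [ 0.0017  0.0015 -0.0166] [ 0.12 -5.82  0.36] | total [ 0.0246  0.008  -0.0787] [  0.6 -29.1   1.8]
mid [ 0.6146 -0.1014  0.1365] end [ 0.6603 -0.0985  0.1164]
n 3 row [-0.0031  0.0014 -0.0143] [ 0.12 -4.71  0.63] | total [-0.0058  0.0043 -0.0434] [  0.4 -14.1   1.9]
mid [ 0.596  -0.103   0.1449] end [ 0.6253 -0.1013  0.1472]
n 3 row [ 0.0058  0.0009 -0.0145] [-0.01 -5.   -0.01] | total [ 0.021   0.0027 -0.0417] [ -0. -15.  -0.]
mid [ 0.6378 -0.1002  0.138 ] end [ 0.6603 -0.0985  0.1164]
```

Run:
```python
from h import *
T=c2w("scene"); 
for p in [(424,208),(436,207),(443,208)]: print(onz("scene",T,p,0))
f=onz("scene",T,(430,205),0)
for z in (.1,.15,.2,.25,.3): print(z,proj("scene",T,[f[0],f[1],z]), onz("top",c2w("top"),(348,110),z), onz("top",c2w("top"),(322,85),z))
```

```text
[ 0.8234 -0.2091  0.    ]
[ 0.8514 -0.2342  0.    ]
[ 0.8613 -0.252   0.    ]
0.1 [438.7933 180.2669] [ 0.7806 -0.1612  0.1   ] [ 0.8581 -0.087   0.1   ]
0.15 [443.6354 166.6678] [ 0.7644 -0.1525  0.15  ] [ 0.8388 -0.0813  0.15  ]
0.2 [448.8167 152.1319] [ 0.7482 -0.1438  0.2   ] [ 0.8194 -0.0755  0.2   ]
0.25 [454.3747 136.5572] [ 0.732 -0.135  0.25 ] [ 0.8001 -0.0698  0.25  ]
0.3 [460.3531 119.8255] [ 0.7157 -0.1263  0.3   ] [ 0.7807 -0.0641  0.3   ]
```

Request:
arm_command(plan=[[[-0.003,0.0014,-0.0143,0.1,-4.7,0.6,0.03],[-0.003,0.0014,-0.0143,0.1,-4.7,0.6,0.03],[-0.003,0.0014,-0.0143,0.1,-4.7,0.6,0.03],[0,0,-0.005,0,-1,0,0.03]]])

```text
t: 10.23
tool_pos: [0.6298, -0.0957, 0.1376]
tool_rot: [1.804, 0.18, -2.418]
contact_force: [-1.1, 0.2, -2.2]
opening: 0.0384
```

Run:
```python
from st import *
W3=tgt([.667,-.0976,.04],85)
rows(T,W3)
T2,im=snap("scene","s3.png",(200,60,480,270),2.8); pts("scene",T2,["fallen_bottle","bottle_a"])
T3,im=snap("top","t3.png",(230,20,400,230),2.8); 
cv2.imwrite("pics/c3.png",np.hstack([cv2.resize(cv2.imread("pics/s3.png"),(480,360)),cv2.resize(cv2.imread("pics/t3.png"),(291,360))]))
```

```text
10.2333 [-1.0733  0.1895 -2.2275] 0.03839826469875616 [-0.2289  0.3338  1.4723 -0.0879  1.6096  1.1801]
bottle base [ 0.6521 -0.0905  0.0697] axis dn [ 0.2215  0.0619 -0.9732] tcp [ 0.6298 -0.0957  0.1376] x [-0.2827 -0.0242 -0.9589]
n 2 row [ 0.0091  0.0041 -0.0154] [ 0.5  -4.11  0.58] | total [ 0.0192  0.0083 -0.0301] [ 1.  -8.2  1.2]
mid [ 0.6425 -0.0974  0.1245] end [ 0.6542 -0.0994  0.1105]
scene fallen_bottle 0.74 [ 0.6471 -0.0931  0.0702]
scene bottle_a 0.88 [ 0.6594 -0.0203  0.0125]
scene bottle_a 0.79 [ 0.6774 -0.1758  0.012 ]
scene bottle_a 0.74 [0.6404 0.0586 0.0146]
```

View pics/c3.png

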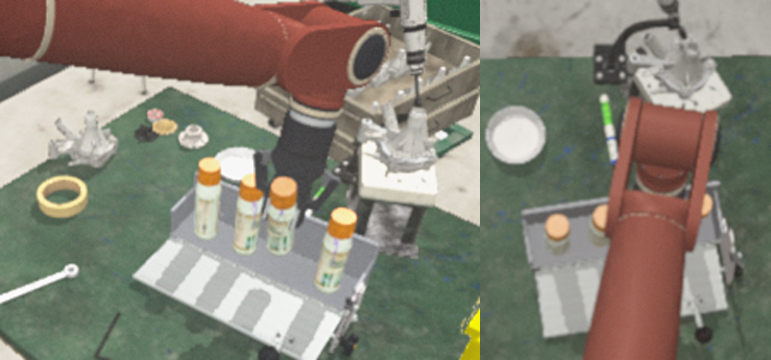

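The picture shows the bottle nearly upright in its gap. The wrist is above and in front of the fixture, clear of its casting. Continuing to upright.

Request:
arm_command(plan=[[[0.0091,0.0041,-0.0154,0.5,-4.1,0.6,0.03],[0.0091,0.0041,-0.0154,0.5,-4.1,0.6,0.03],[0,0,0,0,0,0,0.03]]])

```text
t: 10.68
tool_pos: [0.6467, -0.1011, 0.1087]
tool_rot: [1.618, 0.129, -2.539]
contact_force: [-1.6, 0.6, -4.3]
opening: 0.0381
```

Run:
```python
from st import *
Tw,im=snap("wrist"); pts("wrist",Tw,["fallen_bottle","lane","bottle_a"])
T2,im=snap("scene"); pts("scene",T2,["fallen_bottle"])
W3=tgt([.667,-.0976,.022],88); rows(T,W3)
```

```text
10.6833 [-1.5977  0.6125 -4.2641] 0.03807476131856603 [-0.2061  0.4904  1.3453 -0.148   1.716   1.2188]
bottle base [ 0.6591 -0.0991  0.0381] axis dn [ 0.0802  0.0166 -0.9966] tcp [ 0.6467 -0.1011  0.1087] x [-0.4174 -0.0618 -0.9066]
wrist fallen_bottle 0.86 [ 0.6606 -0.0997  0.0399]
wrist lane 0.56 [ 0.6652 -0.0584  0.0159]
wrist bottle_a 0.91 [0.6448 0.0559 0.0114]
wrist bottle_a 0.9 [ 0.6796 -0.1784  0.0078]
wrist bottle_a 0.7 [ 0.6578 -0.0227  0.0135]
scene fallen_bottle 0.84 [ 0.6589 -0.1024  0.0469]
n 1 row [ 0.0094 -0.0005 -0.0168] [-0.08 -2.69  0.3 ] | total [ 0.0094 -0.0005 -0.0168] [-0.1 -2.7  0.3]
mid [ 0.6467 -0.1011  0.1087] end [ 0.6578 -0.0988  0.0931]
```

Request:
arm_command(plan=[[[0.006,0,-0.009,0,-1.6,0.2,0.03],[0.006,0,-0.009,0,-1.6,0.2,0.03],[0,0,0,0,0,0,0.03]]])

```text
t: 11.23
tool_pos: [0.6603, -0.1013, 0.1063]
tool_rot: [1.57, 0.108, -2.558]
contact_force: [-0.6, 0.4, -2.5]
opening: 0.0385
```

Run:
```python
from st import *
W3=tgt([.667,-.0976,.014],89); rows(T,W3)
```

```text
11.2333 [-0.5757  0.4085 -2.464 ] 0.038540590967029456 [-0.1944  0.5422  1.286  -0.1683  1.7534  1.2304]
bottle base [ 0.6704 -0.1007  0.0353] axis dn [ 0.048  -0.0032 -0.9988] tcp [ 0.6603 -0.1013  0.1063] x [-0.4463 -0.0801 -0.8913]
n 1 row [ 0.0191 -0.003  -0.0088] [-0.41 -1.69 -0.47] | total [ 0.0191 -0.003  -0.0088] [-0.4 -1.7 -0.5]
mid [ 0.6603 -0.1013  0.1063] end [ 0.6591 -0.0986  0.0853]
```

Request:
arm_command(plan=[[[0.009,-0.002,-0.005,-0.4,-1.2,-0.4,0.03],[0.008,-0.001,-0.004,0,-0.5,0,0.03],[0,0,0,0,0,0,0.03]]])

```text
t: 11.48
tool_pos: [0.6607, -0.0987, 0.0903]
tool_rot: [1.539, 0.119, -2.578]
contact_force: [-1.0, -0.5, -1.7]
opening: 0.0381
```

Run:
```python
from st import *
W3=tgt([.667,-.0976,.013],89); rows(T,W3)
```

```text
11.4833 [-1.003  -0.5384 -1.7342] 0.038140286085687855 [-0.1906  0.5749  1.2742 -0.168   1.7585  1.2305]
bottle base [ 0.669  -0.0977  0.0191] axis dn [ 0.0226  0.0019 -0.9997] tcp [ 0.6607 -0.0987  0.0903] x [-0.4685 -0.0769 -0.8801]
n 1 row [ 0.0061 -0.0003 -0.0014] [-0.02 -0.3  -0.09] | total [ 0.0061 -0.0003 -0.0014] [-0.  -0.3 -0.1]
mid [ 0.6607 -0.0987  0.0903] end [ 0.6591 -0.0986  0.0843]
```

Request:
arm_command(plan=[[[0.004,0,-0.0015,0,0,0,0.03],[0.004,0,-0.0015,0,0,0,0.03],[0,0,0,0,0,0,0.03]]])

```text
t: 11.73
tool_pos: [0.6598, -0.0991, 0.0837]
tool_rot: [1.541, 0.118, -2.576]
contact_force: [-0.8, 0.2, -2.1]
opening: 0.0382
```

Run:
```python
from st import *
Tw,im=snap("wrist"); pts("wrist",Tw,["fallen_bottle"])
```

```text
11.7333 [-0.8312  0.1859 -2.1288] 0.03818850185718406 [-0.1914  0.5784  1.2807 -0.1681  1.7467  1.232 ]
bottle base [ 0.6682 -0.0982  0.0125] axis dn [ 0.0244  0.0013 -0.9997] tcp [ 0.6598 -0.0991  0.0837] x [-0.467  -0.0773 -0.8809]
```

Request:
arm_command(plan=[[[0.003,0,-0.0015,0,0,0,0.03],[0,0,0,0,0,0,0.03]]])

```text
t: 12.0
tool_pos: [0.6606, -0.0994, 0.0842]
tool_rot: [1.543, 0.116, -2.575]
contact_force: [-0.3, -0.4, -2.3]
opening: 0.0384
```

Request:
arm_command(plan=[[[0.003,0,-0.0015,0,0,0,0.03],[0,0,0,0,0,0,0.03]]])

```text
t: 12.17
tool_pos: [0.6618, -0.0998, 0.0838]
tool_rot: [1.546, 0.114, -2.572]
contact_force: [-0.5, 0.3, -2.2]
opening: 0.0381
```

Request:
arm_command(plan=[[[0.005,0,-0.0025,0,-0.5,0,0.03],[0.005,0,-0.0025,0,-0.5,0,0.03],[0.003,0,-0.0015,0,0,0,0.03]]])

```text
t: 12.42
tool_pos: [0.6643, -0.0998, 0.0834]
tool_rot: [1.526, 0.11, -2.585]
contact_force: [-4.7, 0.5, 5.7]
opening: 0.0383
```

Run:
```python
from st import *
Tw,im=snap("wrist"); pts("wrist",Tw,["fallen_bottle","bottle_a"])
T2,im=snap("scene"); pts("scene",T2,["fallen_bottle"])
```

```text
12.4167 [-4.6902  0.4608  5.7103] 0.03825978265497256 [-0.189   0.5956  1.2595 -0.1737  1.7611  1.2358]
bottle base [ 0.6719 -0.0993  0.0121] axis dn [ 0.0135 -0.0045 -0.9999] tcp [ 0.6643 -0.0998  0.0834] x [-0.4767 -0.0816 -0.8752]
wrist bottle_a 0.74 [ 0.624  -0.064   0.0029]
```

The contact force rose to +5.7 N, so the base is on the floor, within 1° of upright. Releasing with a partial opening to keep clear of the neighbours.

Request:
arm_command(plan=[[[0,0,0,0,0,0,0.058],[0,0,0,0,0,0,0.058],[0,0,0,0,0,0,0.058],[0,0,0,0,0,0,0.058]]])

```text
t: 13.0
tool_pos: [0.6641, -0.1002, 0.0831]
tool_rot: [1.526, 0.109, -2.584]
contact_force: [0.0, 0.5, 1.3]
opening: 0.0581
```

Run:
```python
from st import *
T2,im=snap("scene","s4.png",(290,100,450,240),4); pts("scene",T2,["fallen_bottle","bottle_a"])
print((np.linalg.inv(T)[:3,:3]@[0,0,.03]))
```

```text
13.0 [0.0425 0.4944 1.264 ] 0.058131283720162526 [-0.1892  0.5954  1.2603 -0.1746  1.7602  1.236 ]
bottle base [ 0.6717 -0.0997  0.0118] axis dn [ 0.0137 -0.0054 -0.9999] tcp [ 0.6641 -0.1002  0.0831] x [-0.4765 -0.0824 -0.8753]
scene fallen_bottle 0.85 [ 0.6713 -0.1021  0.0108]
scene bottle_a 0.8 [ 0.6765 -0.176   0.0104]
scene bottle_a 0.79 [ 0.6602 -0.0216  0.0126]
scene bottle_a 0.76 [0.6426 0.0552 0.0175]
scene bottle_a 0.53 [ 0.5862 -0.2474  0.1198]
[-0.0263  0.0002  0.0145]
```

View pics/s4.png

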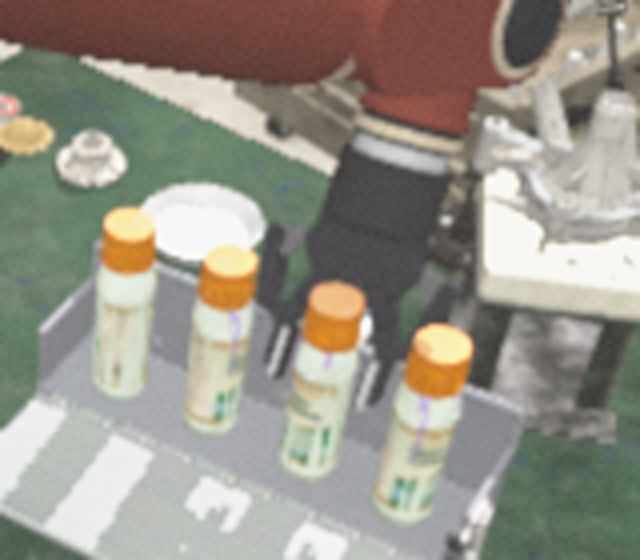

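The bottle stands upright in line with the row, px (320,390) in the crop, with the fingers open around it. Retreating upward.

Request:
arm_command(plan=[[[-0.02,0,0.007,0,0,0,0.058],[-0.028,0,0.011,0,0,0,0.058],[-0.028,0,0.013,0,0,0,0.058],[-0.028,0,0.014,0,0,0,0.058],[-0.028,0,0.015,0,0,0,0.058],[0,0,0,0,0,0,0.058]]])

```text
t: 13.65
tool_pos: [0.6725, -0.0969, 0.226]
tool_rot: [1.508, 0.113, -2.597]
contact_force: [0.4, -0.0, 1.9]
opening: 0.058
```

Run:
```python
from st import *
for cam in ("scene","top"):
    T2,im=snap(cam); pts(cam,T2,["fallen_bottle","bottle_a"])
# gate-knob plan
YR=np.radians(8.9); M=np.array([[np.cos(YR),-np.sin(YR)],[np.sin(YR),np.cos(YR)]]); L=np.array([.6618,-.0591])
def rk(x,y,z): return np.append(L+M@np.array([x-.038,y]),z)
K=rk(-.165,-.110,.040); print("knob",K)
W1=pose([.56,-.135,.26],90); W2=gp(K,38); W2[:3,3]+=-.06*W2[:3,0]
rows(T,W1); rows(W1,W2)
```

```text
13.65 [ 0.3714 -0.0417  1.8859] 0.058043173789772494 [-0.1834  0.5104  1.1358 -0.1839  1.9822  1.2007]
bottle base [ 0.6791 -0.0963  0.1546] axis dn [-0.0009 -0.0027 -1.    ] tcp [ 0.6725 -0.0969  0.226 ] x [-0.4893 -0.0797 -0.8685]
scene fallen_bottle 0.63 [ 0.6685 -0.0976  0.0136]
scene bottle_a 0.96 [ 0.6571 -0.0202  0.0127]
scene bottle_a 0.9 [0.6428 0.0596 0.0136]
scene bottle_a 0.69 [ 0.6775 -0.178   0.0118]
top bottle_a 0.75 [0.6438 0.0546 0.011 ]
top bottle_a 0.68 [ 0.679  -0.1753  0.0104]
knob [ 0.4783 -0.1992  0.04  ]
n 5 row [0.0007 0.0041 0.0246] [-0.    5.94 -0.04] | total [0.0285 0.0203 0.1184] [-0.  29.7 -0.2]
mid [ 0.6297 -0.1118  0.2469] end [ 0.56  -0.135  0.26 ]
n 8 row [0.0171 0.0063 0.0244] [0.  6.5 0. ] | total [0.1948 0.0508 0.123 ] [-0. 52. -0.]
mid [ 0.481  -0.1731  0.1768] end [ 0.4463 -0.2042  0.0652]
```

Request:
arm_command(plan=[[[0.0007,0.004,0.0246,0,5.9,0,0.06],[0.0007,0.004,0.0246,0,5.9,0,0.06],[0.0007,0.004,0.0246,0,5.9,0,0.06],[0.0007,0.004,0.0246,0,5.9,0,0.06],[0.0007,0.004,0.0246,0,5.9,0,0.06]]])

```text
t: 14.37
tool_pos: [0.5553, -0.1322, 0.2239]
tool_rot: [2.105, 0.19, -2.182]
contact_force: [0.6, -0.2, 0.5]
opening: 0.0602
```

```bash
cat >> h.py <<'E'
RM=np.array([[np.cos(YAW),-np.sin(YAW)],[np.sin(YAW),np.cos(YAW)]]); LN=np.array([.6618,-.0591])
def rk(x,y,z): return np.append(LN+RM@np.array([x-.038,y]),z)
def unrk(p): q=RM.T@(np.array(p[:2])-LN); return np.array([q[0]+.038,q[1],p[2]])
def knob(a,deg=True):
    a=np.radians(a) if deg else a
    return rk(-.165*np.cos(a)+.030*np.sin(a),-.110,.010+.165*np.sin(a)+.030*np.cos(a))
E
python3 - <<'E'
from h import *
T=tool(); print(T[:3,3],T[:3,0],ctrl.get_obs()["t"])
Tw,im=snap("wrist"); pts("wrist",Tw,["gate_knob","pointer_tip","fallen_bottle","bottle_a","lane"])
W2=gp(knob(0),52); W2[:3,3]+=-.06*W2[:3,0]
print(W2[:3,3]); rows(T,W2)
E
```

```text
[ 0.5553 -0.1322  0.2239] [-0.0367  0.0118 -0.9993] 14.3667
wrist gate_knob 0.71 [ 0.4759 -0.1971  0.0371]
wrist pointer_tip 0.86 [ 0.5868 -0.2517  0.1216]
wrist fallen_bottle 0.67 [ 0.6726 -0.1006  0.0088]
wrist bottle_a 0.89 [ 0.6764 -0.1787  0.0128]
wrist bottle_a 0.73 [ 0.6603 -0.0224  0.0131]
wrist bottle_a 0.61 [0.6423 0.0588 0.0134]
wrist lane 0.89 [ 0.6623 -0.0588  0.0135]
[ 0.4533 -0.2031  0.0723]
n 6 row [0.02   0.0092 0.0249] [0.01 6.66 0.18] | total [0.1544 0.0562 0.1068] [ 0.  40.   1.1]
mid [ 0.4912 -0.1696  0.1578] end [ 0.4533 -0.2031  0.0723]
```

Request:
arm_command(plan=[[[0.02,0.0092,0.0249,0,6.6,0.2,0.06],[0.02,0.0092,0.0249,0,6.6,0.2,0.06],[0.02,0.0092,0.0249,0,6.6,0.2,0.06],[0.02,0.0092,0.0249,0,6.6,0.2,0.06],[0.02,0.0092,0.0249,0,6.6,0.2,0.06],[0.02,0.0092,0.0249,0,6.6,0.2,0.06],[0,0,0,0,0,0,0.06]]])

```text
t: 15.25
tool_pos: [0.4757, -0.2027, 0.0841]
tool_rot: [2.726, 0.236, -1.372]
contact_force: [-0.7, 1.8, -1.2]
opening: 0.0597
```

Run:
```python
from h import *
T=tool(); o=ctrl.get_obs(); print(T[:3,3],T[:3,0],T[:3,1],o["t"],o["q"])
Tw,im=snap("wrist","w5.png"); pts("wrist",Tw,["gate_knob","pointer_tip"]); pts("wrist",Tw,["gate_knob"],search_frame)
W2=gp(knob(0),52); rows(T,W2)
```

```text
[ 0.4757 -0.2027  0.0841] [ 0.587   0.1009 -0.8033] [ 0.173  -0.9849  0.0027] 15.25 [-0.8303 -0.3336  2.3171  0.6905  0.9062  0.1981]
wrist gate_knob 0.63 [ 0.5933 -0.2457  0.0656]
wrist gate_knob 0.58 [ 0.4753 -0.1966  0.0383]
wrist pointer_tip 0.72 [ 0.586  -0.2512  0.1176]
wrist gate_knob 0.77 [ 0.5545 -0.1017  0.0134]
n 2 row [ 0.0281 -0.0015  0.0118] [0.47 0.72 0.26] | total [ 0.0563 -0.003   0.0232] [0.9 1.4 0.5]
mid [ 0.4826 -0.2001  0.0545] end [ 0.4898 -0.1974  0.025 ]
```

Request:
arm_command(plan=[[[0.014,-0.002,0.016,0.5,0.7,0.3,0.06],[0.02,-0.001,0.008,0.4,0.7,0.2,0.06],[0.02,0,0,0,0,0,0.06],[0,0,0,0,0,0,0.06]]])

```text
t: 15.78
tool_pos: [0.5098, -0.2061, 0.0516]
tool_rot: [2.74, 0.212, -1.299]
contact_force: [0.2, 0.4, -0.5]
opening: 0.0597
```

Run:
```python
from h import *
T=tool(); o=ctrl.get_obs(); print(T[:3,3],T[:3,0],T[:3,1],o["t"],o["q"],o["contact_force"])
Tw,im=snap("wrist","w6.png")
W2=gp(knob(0),52); rows(T,W2); print("gp",T[:3,3]-.019*T[:3,0],knob(0))
```

```text
[ 0.5098 -0.2061  0.0516] [ 0.6259  0.0818 -0.7756] [ 0.1688 -0.9851  0.0323] 15.7833 [-0.7836 -0.1918  2.287   0.8074  0.7639  0.0852] [ 0.1524  0.3786 -0.4786]
n 1 row [ 0.0088 -0.0128  0.0306] [ 1.8  -1.12 -0.94] | total [ 0.0088 -0.0128  0.0306] [ 1.8 -1.1 -0.9]
mid [ 0.5098 -0.2061  0.0516] end [ 0.4898 -0.1974  0.025 ]
gp [ 0.4979 -0.2076  0.0663] [ 0.4783 -0.1992  0.04  ]
```

View pics/w6.png

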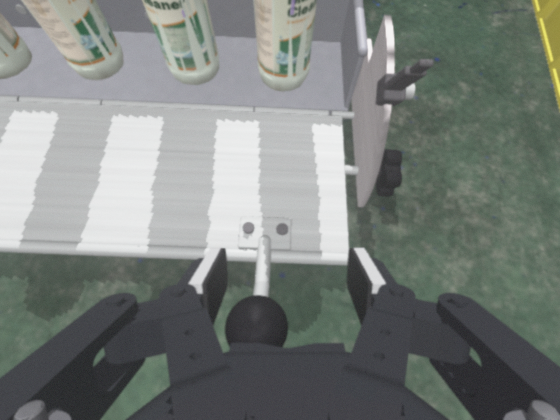

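The knob is at px (257,328) and the finger centre at about 285, so I need roughly 13 mm left plus the remaining descent, as computed.

Request:
arm_command(plan=[[[0,-0.008,0.012,1,-0.6,-0.5,0.06],[0,-0.006,0.012,1,-0.6,-0.5,0.06],[0,-0.002,0.01,0,0,0,0.06],[0,0,0,0,0,0,0.06]]])

```text
t: 16.17
tool_pos: [0.4842, -0.1961, 0.0377]
tool_rot: [2.754, 0.216, -1.336]
contact_force: [-0.1, 0.5, -0.6]
opening: 0.0598
```

```bash
cat > kn.py <<'E'
from h import *
T=tool(); o=ctrl.get_obs(); print(T[:3,3],T[:3,0],T[:3,1],o["t"],o["contact_force"],o["opening"])
g=T[:3,3]-.019*T[:3,0]; r=unrk(g); a=np.degrees(np.arctan2(r[2]-.01,-r[0])-np.arctan2(.03,.165))
print("gp",g,"rack",r,"R",np.hypot(r[0],r[2]-.01),"gate deg",a)
E
python3 -c "
from kn import *
rows(T,gp(knob(0),52))"
```

```text
[ 0.4842 -0.1961  0.0377] [ 0.6115  0.0945 -0.7856] [ 0.1582 -0.9874  0.0043] 16.1667 [-0.1003  0.5318 -0.6212] 0.05983814735394175
gp [ 0.4726 -0.1979  0.0527] rack [-0.1704 -0.1078  0.0527] R 0.17566088825109705 gate deg 3.747526226070729
n 1 row [0.0133 0.0021 0.0037] [ 0.31 -0.23 -0.07] | total [0.0133 0.0021 0.0037] [ 0.3 -0.2 -0.1]
mid [ 0.4842 -0.1961  0.0377] end [ 0.4898 -0.1974  0.025 ]
```

Request:
arm_command(plan=[[[0.011,0.002,0.003,0,0,0,0.06],[0.006,0.001,0.002,0,0,0,0.06],[0,0,0,0,0,0,0.06]]])

```text
t: 16.42
tool_pos: [0.4906, -0.1993, 0.0225]
tool_rot: [2.755, 0.211, -1.332]
contact_force: [-0.1, 0.2, 0.3]
opening: 0.0602
```

```bash
python3 -c "
from kn import *
rows(T,gp(knob(0),52))"
```

```text
[ 0.4906 -0.1993  0.0225] [ 0.6139  0.0908 -0.7841] [ 0.1555 -0.9878  0.0074] 16.4167 [-0.1208  0.2271  0.3325] 0.06015021232887487
gp [ 0.4789 -0.201   0.0374] rack [-0.1646 -0.1119  0.0374] R 0.1669018002824269 gate deg -0.8503210208764324
n 1 row [-0.0023 -0.002  -0.0012] [ 0.3  -0.36 -0.3 ] | total [-0.0023 -0.002  -0.0012] [ 0.3 -0.4 -0.3]
mid [ 0.4906 -0.1993  0.0225] end [ 0.4898 -0.1974  0.025 ]
```

Well centred on the knob. Closing.

Request:
arm_command(plan=[[[0,0,0,0,0,0,0.015],[0,0,0,0,0,0,0.015],[0,0,0,0,0,0,0.015],[0,0,0,0,0,0,0.015],[0,0,0,0,0,0,0.015],[0,0,0,0,0,0,0.015],[0,0,0,0,0,0,0.015]]], squeeze=80)

```text
t: 17.0
tool_pos: [0.4891, -0.1943, 0.0231]
tool_rot: [2.759, 0.23, -1.335]
contact_force: [1.9, 1.0, -2.3]
opening: 0.0288
```

```bash
python3 -c "
from kn import *
g=np.linalg.inv(gp(knob(0),52))
def at(a,dp): # rotate present pose by gate angle a about hinge, pitch change dp
    P=gp(knob(a),dp); return P
for a in (15,30,58): rows(T,at(a,52+a))
"
```

```text
[ 0.4891 -0.1943  0.0231] [ 0.6119  0.1048 -0.784 ] [ 0.164  -0.9865 -0.0038] 17.0 [ 1.8905  0.9979 -2.3326] 0.028836992254223544
gp [ 0.4774 -0.1963  0.038 ] rack [-0.1654 -0.107   0.038 ] R 0.16771976128004126 gate deg -0.6799169852545828
n 3 row [-0.0098  0.001  -0.0101] [ 0.12 -5.12  0.16] | total [-0.0264  0.0031 -0.0328] [  0.4 -15.4   0.5]
mid [ 0.4911 -0.195   0.0371] end [ 0.4988 -0.196   0.0642]
n 5 row [-0.0114  0.0006 -0.012 ] [ 0.08 -6.07  0.08] | total [-0.0424  0.0032 -0.0697] [  0.4 -30.4   0.4]
mid [ 0.4956 -0.1946  0.0555] end [ 0.5175 -0.193   0.0997]
n 9 row [-0.012   0.0003 -0.0128] [ 0.06 -6.49  0.04] | total [-0.0451  0.0035 -0.1442] [  0.5 -58.4   0.3]
mid [ 0.5106 -0.1924  0.0892] end [ 0.5736 -0.1843  0.148 ]
```

Request:
arm_command(plan=[[[-0.0085,0,-0.009,0,-4.5,0,0.015],[-0.0085,0,-0.009,0,-4.5,0,0.015],[-0.0085,0,-0.009,0,-4.5,0,0.015],[-0.0085,0,-0.009,0,-4.5,0,0.015],[-0.0085,0,-0.009,0,-4.5,0,0.015]]])

```text
t: 17.42
tool_pos: [0.5063, -0.1921, 0.082]
tool_rot: [2.42, 0.19, -1.853]
contact_force: [9.9, 2.3, -9.1]
opening: 0.0289
```

```bash
python3 -c "
from kn import *
print(o['q'])
for a in (40,50): rows(T,gp(knob(a)+[0,.002,0],52+a))
Tw,im=snap('wrist'); pts('wrist',Tw,['pointer_tip','gate_knob'])
T2,im=snap('scene'); pts('scene',T2,['pointer_tip','fallen_bottle','bottle_a'])
"
```

```text
[ 0.5063 -0.1921  0.082 ] [ 0.2574  0.0448 -0.9653] [ 0.1517 -0.9884 -0.0055] 17.4167 [ 9.8546  2.3369 -9.0981] 0.02892343905192836
gp [ 0.5015 -0.1929  0.1004] rack [-0.1411 -0.1074  0.1004] R 0.16756476641815365 gate deg 22.327149853735623
[-0.5953 -0.1423  2.0803  0.2144  1.0216  0.7284]
n 3 row [-0.011   0.0002 -0.0115] [-0.07 -5.71  0.1 ] | total [-0.0292  0.0004 -0.0376] [ -0.2 -17.1   0.3]
mid [ 0.5146 -0.191   0.0956] end [ 0.5348 -0.1883  0.1201]
n 4 row [-0.0128  0.0001 -0.0136] [-0.05 -6.79  0.08] | total [-0.0403  0.0003 -0.0621] [ -0.2 -27.1   0.3]
mid [ 0.5276 -0.1892  0.1125] end [ 0.5553 -0.1851  0.1371]
wrist pointer_tip 0.82 [ 0.5854 -0.2517  0.1204]
wrist gate_knob 0.98 [ 0.4969 -0.1936  0.1006]
scene pointer_tip 0.51 [ 0.5879 -0.2461  0.1176]
scene bottle_a 0.82 [ 0.6765 -0.1767  0.0128]
```

Request:
arm_command(plan=[[[-0.0098,0,-0.0104,0,-5,0,0.015],[-0.0098,0,-0.0104,0,-5,0,0.015],[-0.0098,0,-0.0104,0,-5,0,0.015],[-0.0098,0,-0.0104,0,-5,0,0.015],[-0.0098,0,-0.0104,0,-5,0,0.015]]])

```text
t: 18.18
tool_pos: [0.5465, -0.1865, 0.1307]
tool_rot: [1.931, 0.149, -2.339]
contact_force: [0.4, -2.3, -1.7]
opening: 0.0285
```

```bash
python3 -c "
from kn import *
rows(T,gp(knob(57),52+57))
P=np.array([(.5851,-.2449,.1174),(.5828,-.2455,.12),(.5819,-.2478,.1198),(.5865,-.2432,.1179),(.5867,-.2499,.1232),(.5819,-.2521,.1211),(.5868,-.2517,.1216),(.586,-.2512,.1176),(.5854,-.2517,.1204),(.5879,-.2461,.1176)])
r=np.array([unrk(p) for p in P]); print(r.mean(0),np.degrees(np.arctan2(r[:,2]-.01,-r[:,0])),np.hypot(r[:,0],r[:,2]-.01))
for cam in ('wrist','scene','top'):
    T2,im=snap(cam,cam+'7.png'); pts(cam,T2,['pointer_tip','gate_knob','bottle_a'])
"
```

```text
[ 0.5465 -0.1865  0.1307] [-0.1878 -0.0184 -0.982 ] [ 0.1433 -0.9896 -0.0089] 18.1833 [ 0.4325 -2.278  -1.7432] 0.028484976026909917
gp [ 0.55   -0.1861  0.1494] rack [-0.0921 -0.1082  0.1494] R 0.16705917471579076 gate deg 46.251704192657776
n 2 row [-0.0106  0.0008 -0.0103] [-0.25 -4.07  0.33] | total [-0.0204  0.0016 -0.0213] [-0.5 -8.1  0.7]
mid [ 0.5586 -0.1856  0.1392] end [ 0.5712 -0.1846  0.1468]
[-0.0671 -0.1752  0.1197] [58.2266 57.9434 57.4327 58.9833 59.8641 57.4932 59.4403 58.2414 58.642
 59.2792] [0.1263 0.1298 0.1303 0.1259 0.1309 0.1317 0.1296 0.1265 0.1293 0.1252]
wrist pointer_tip 0.7 [ 0.5845 -0.2524  0.1189]
wrist gate_knob 0.89 [ 0.5476 -0.188   0.1511]
scene pointer_tip 0.62 [ 0.583  -0.2459  0.1177]
scene gate_knob 0.37 [0.6421 0.0574 0.0138]
scene bottle_a 0.97 [0.6405 0.0585 0.0134]
scene bottle_a 0.89 [ 0.6588 -0.0204  0.0108]
scene bottle_a 0.82 [ 0.6762 -0.1735  0.0128]
top bottle_a 0.82 [0.6415 0.0536 0.0123]
top bottle_a 0.7 [ 0.6571 -0.0209  0.0109]
top bottle_a 0.59 [ 0.6795 -0.174   0.0066]
```

Request:
arm_command(plan=[[[-0.0098,0.001,-0.0104,0,-5,0.3,0.015],[-0.0098,0.001,-0.0104,0,-4,0.3,0.015],[0,0,0,0,0,0,0.015]]])

```text
t: 19.03
tool_pos: [0.5666, -0.1837, 0.1442]
tool_rot: [1.727, 0.133, -2.483]
contact_force: [0.0, -1.9, 2.5]
opening: 0.0287
```

```bash
python3 -c "
from kn import *
rows(T,gp(knob(58.5),52+58.5))
Tw,im=snap('wrist','w8.png'); pts('wrist',Tw,['pointer_tip','gate_knob'])
S,im2=snap('scene','s8.png')
for n in ('pointer','gate'):
  for cam in ('wrist','scene'):
    for e in cut_out(cam,n)[:1]:
        ys,xs=np.nonzero(e['mask']); print(cam,n,e['conf'],len(xs),xs.min(),xs.max(),ys.min(),ys.max())
tip=rk(-.127*np.cos(np.radians(58.5)),-.1765,.01+.127*np.sin(np.radians(58.5)))
print(proj('scene',S,tip),proj('wrist',Tw,tip))
a=cv2.resize(im[:,:,::-1],(400,300)); 
x,y=proj('scene',S,tip).astype(int); b=cv2.resize(im2[y-50:y+70,x-110:x+50,::-1],(400,300),interpolation=cv2.INTER_CUBIC)
x,y=proj('wrist',Tw,tip).clip(100,320).astype(int); c=cv2.resize(im[max(0,y-100):y+140,-320:,::-1],(400,300),interpolation=cv2.INTER_CUBIC)
cv2.imwrite('pics/c8.png',np.vstack([np.hstack([a,b]),np.hstack([c,c*0])]))
"
```

```text
[ 0.5666 -0.1837  0.1442] [-0.3445 -0.0432 -0.9378] [ 0.1433 -0.9896 -0.007 ] 19.0333 [ 0.0247 -1.8565  2.5166] 0.028714359030176707
gp [ 0.5732 -0.1829  0.162 ] rack [-0.0687 -0.1086  0.162 ] R 0.16679185446543068 gate deg 55.369153486989056
n 1 row [-0.0069  0.0015 -0.006 ] [-0.48 -0.19  0.61] | total [-0.0069  0.0015 -0.006 ] [-0.5 -0.2  0.6]
mid [ 0.5666 -0.1837  0.1442] end [ 0.5748 -0.1841  0.1486]
wrist pointer_tip 0.61 [ 0.5833 -0.2511  0.1203]
wrist gate_knob 0.55 [ 0.5747 -0.1821  0.1623]
wrist pointer 0.74 1667 383 418 137 219
scene pointer 0.51 44 401 407 234 241
wrist gate 0.96 63300 0 439 53 318
scene gate 0.72 664 335 353 161 208
[403.6848 232.5767] [408.8416 215.1462]
```

View pics/c8.png

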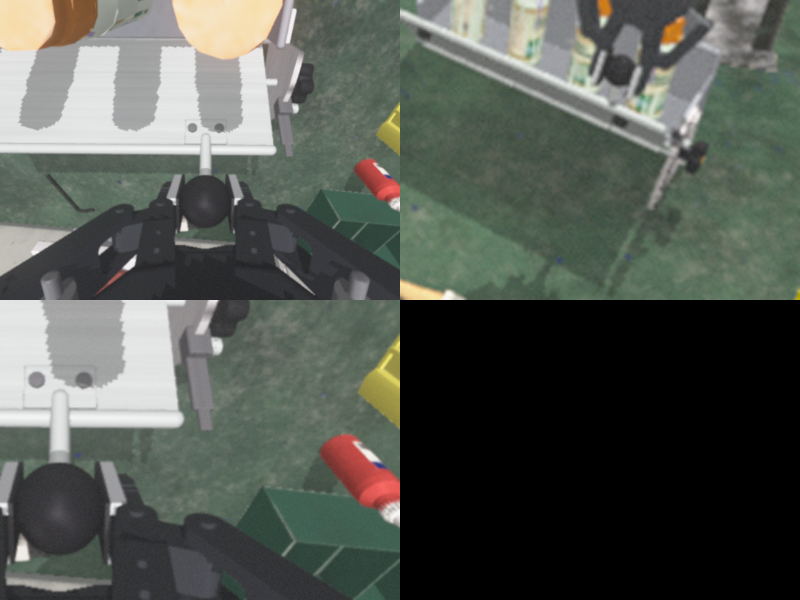

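The wrist view shows the pointer tip at px (405,219) and the gate corner at (385,211), with the gate still a few degrees short. Nudging it up.

Request:
arm_command(plan=[[[-0.006,0.0005,-0.006,0,-2.5,0.3,0.015],[0,0,0,0,0,0,0.015],[0,0,0,0,0,0,0.015]]])

```text
t: 19.68
tool_pos: [0.5709, -0.1832, 0.1466]
tool_rot: [1.672, 0.125, -2.518]
contact_force: [-1.6, -0.5, 3.3]
opening: 0.0286
```

```bash
cat > al.py <<'E'
from kn import *
def pang(cam,Tc,uv,y):   # ray onto rack plane y -> radius and angle about hinge
    o_,v=ray(cam,Tc,uv); n=np.append(RM[:,1],0); p0=rk(0,y,0); p=o_+v*(n@(p0-o_))/(n@v); q=unrk(p)
    return np.hypot(q[0],q[2]-.01),np.degrees(np.arctan2(q[2]-.01,-q[0]))
def rp(th,R,y,off=0):
    t=np.radians(th); return rk(-R*np.cos(t)+off*np.sin(t),y,.01+R*np.sin(t)+off*np.cos(t))
Tw,im=snap('wrist'); pts('wrist',Tw,['pointer_tip','gate_knob'])
m=cut_out('wrist','pointer')
if m:
    ys,xs=np.nonzero(m[0]['mask']); i=ys>=ys.max()-3; print('tip px',xs[i].mean(),ys.max(), pang('wrist',Tw,[xs[i].mean(),ys.max()-.5],-.1765))
    for y in range(ys.max()-40,ys.max()+1,5):
        k=xs[ys==y]; print(y,k.min(),k.max(),end=' ; ')
g=cut_out('wrist','gate'); ys,xs=np.nonzero(g[0]['mask']); k=xs>xs.max()-60; print('gate', xs.max(), [ (c,ys[xs==c].min(),ys[xs==c].max()) for c in range(xs.max()-30,xs.max()+1,5)])
for a in (56,57,58,59,60): print(a,'tip',proj('wrist',Tw,rp(a,.127,-.1765)),'edge top/bot',proj('wrist',Tw,rp(a,.124,-.1655,.002+.002)),proj('wrist',Tw,rp(a,.124,-.1655,0)))
E
python3 al.py
```

```text
[ 0.5709 -0.1832  0.1466] [-0.3842 -0.0516 -0.9218] [ 0.1426 -0.9898 -0.0041] 19.6833 [-1.6017 -0.4688  3.2788] 0.028620321224218436
gp [ 0.5782 -0.1822  0.1641] rack [-0.0637 -0.1087  0.1641] R 0.1667738704485078 gate deg 57.2494329409275
wrist pointer_tip 0.92 [ 0.5839 -0.2521  0.1173]
wrist gate_knob 0.91 [ 0.579  -0.1831  0.1661]
tip px 400.9189189189189 220 (np.float64(0.12630103577894547), np.float64(54.811004967030925))
180 387 404 ; 185 388 405 ; 190 389 406 ; 195 390 407 ; 200 390 408 ; 205 393 406 ; 210 394 405 ; 215 396 406 ; 220 398 403 ; gate 439 [(409, np.int64(127), np.int64(141)), (414, np.int64(114), np.int64(142)), (419, np.int64(98), np.int64(142)), (424, np.int64(86), np.int64(141)), (429, np.int64(87), np.int64(132)), (434, np.int64(87), np.int64(129)), (439, np.int64(92), np.int64(120))]
56 tip [402.5986 219.5166] edge top/bot [385.5234 212.8582] [383.5147 214.7681]
57 tip [403.9302 218.4874] edge top/bot [386.6306 211.6431] [384.5876 213.7142]
58 tip [405.2852 217.3694] edge top/bot [387.7561 210.337 ] [385.6786 212.5738]
59 tip [406.6639 216.16  ] edge top/bot [388.8998 208.9373] [386.7877 211.3446]
60 tip [408.0662 214.8565] edge top/bot [390.0618 207.4415] [387.9151 210.024 ]
```

```bash
cat > avg.py <<'E'
from kn import *
def ang(p): q=unrk(p); return np.degrees(np.arctan2(q[2]-.01,-q[0]))
def run(cam,n,things):
    acc={t:[] for t in things}
    for _ in range(n):
        Tc,im=snap(cam)
        for t in things:
            for d in mark_of(cam,t)[:1]:
                p=Tc[:3,:3]@np.array(d['at'])+Tc[:3,3]
                if d['conf']>.3: acc[t].append(p)
    for t,v in acc.items():
        v=np.array(v)
        if len(v): q=np.median(v,0); print(cam,t,len(v),q,'rack',unrk(q),'sd',v.std(0),'ang',ang(q)-(10.305 if t=='gate_knob' else 0), 'R',np.hypot(unrk(q)[0],q[2]-.01))
E
python3 -c "
from avg import *
run('wrist',8,['pointer_tip','gate_knob']); run('scene',6,['pointer_tip'])
print(ctrl.get_obs()['t'])"
```

```text
[ 0.5707 -0.1832  0.1466] [-0.384  -0.0516 -0.9219] [ 0.1426 -0.9898 -0.0039] 19.9333 [-1.1722 -1.1203  1.9499] 0.028898239545799988
gp [ 0.578  -0.1822  0.1641] rack [-0.0638 -0.1087  0.1641] R 0.16679590175441567 gate deg 57.19281258464708
wrist pointer_tip 7 [ 0.5839 -0.251   0.1193] rack [-0.0686 -0.1775  0.1193] sd [0.0009 0.0013 0.0017] ang 57.8745352656845 R 0.12904022271908144
wrist gate_knob 7 [ 0.5788 -0.1825  0.1665] rack [-0.0631 -0.1091  0.1665] sd [0.0017 0.0013 0.0014] ang 57.74480953528835 R 0.16871231188574215
scene pointer_tip 4 [ 0.5868 -0.2467  0.116 ] rack [-0.0651 -0.1737  0.116 ] sd [0.0011 0.0014 0.0014] ang 58.426727614567795 R 0.12440337779674511
21.7333
```

Request:
arm_command(plan=[[[-0.0025,0,-0.0025,0,-1,0,0.015],[0,0,0,0,0,0,0.015],[0,0,0,0,0,0,0.015]]])

```text
t: 21.98
tool_pos: [0.5744, -0.1827, 0.1483]
tool_rot: [1.647, 0.123, -2.533]
contact_force: [-0.6, -1.6, 3.3]
opening: 0.0287
```

```bash
python3 -c "
from kn import *
Tw,im=snap('wrist'); pts('wrist',Tw,['gate_knob','pointer_tip'])
a=cv2.resize(im[60:240,300:450,::-1],(500,600),interpolation=cv2.INTER_CUBIC)
S,i2=snap('scene'); pts('scene',S,['pointer_tip'])
b=cv2.resize(i2[175:255,370:410,::-1],(300,600),interpolation=cv2.INTER_CUBIC)
cv2.imwrite('pics/c9.png',np.hstack([a,b]))
"
```

```text
[ 0.5744 -0.1827  0.1483] [-0.402  -0.0546 -0.914 ] [ 0.1426 -0.9898 -0.0036] 21.9833 [-0.611  -1.567   3.2749] 0.028724298904567253
gp [ 0.5821 -0.1817  0.1657] rack [-0.0597 -0.1088  0.1657] R 0.16674067745756696 gate deg 58.70500414869529
wrist gate_knob 0.92 [ 0.5836 -0.1806  0.1673]
wrist pointer_tip 0.69 [ 0.5862 -0.2512  0.1174]
scene pointer_tip 0.36 [ 0.5854 -0.2491  0.1166]
```

View pics/c9.png

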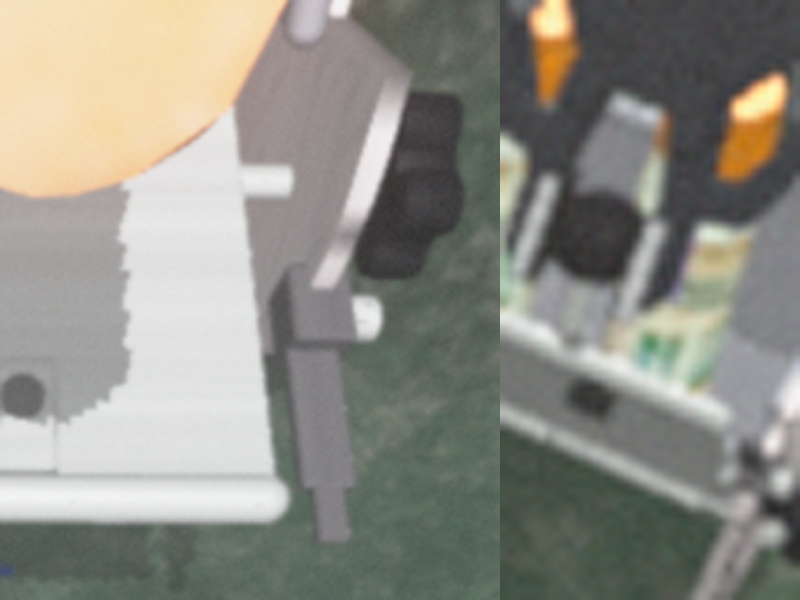

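```bash
python3 -c "
from kn import *
Tw=c2w('wrist')
def pang(uv,y):
    o_,v=ray('wrist',Tw,uv); n=np.append(RM[:,1],0); p0=rk(0,y,0); p=o_+v*(n@(p0-o_))/(n@v); q=unrk(p)
    return q,np.hypot(q[0],q[2]-.01),np.degrees(np.arctan2(q[2]-.01,-q[0]))
for nm,uv,y in (('tip',(400.2,222.3),-.1765),('tip root wide',(394.5,206),-.1765),('edge corner',(383,216.6),-.1655),('bead up',(381.5,203.1),-.1655)): print(nm,pang(uv,y))
def rp(th,R,y,off=0):
    t=np.radians(th); return rk(-R*np.cos(t)+off*np.sin(t),y,.01+R*np.sin(t)+off*np.cos(t))
for a in (56,57,58,59,60): print(a,proj('wrist',Tw,rp(a,.127,-.1765)),[proj('wrist',Tw,rp(a,.124,-.1655,f)) for f in (.004,0,-.002,-.004)])
c=np.linalg.inv(Tw)@np.append(knob(58.4),1); print(c, proj('wrist',Tw,knob(58.4)))
"
```

```text
[ 0.5742 -0.1827  0.1482] [-0.4015 -0.0544 -0.9142] [ 0.1425 -0.9898 -0.0037] 22.2333 [-0.8266 -0.3728  2.2994] 0.028834241318744017
gp [ 0.5819 -0.1817  0.1656] rack [-0.0599 -0.1087  0.1656] R 0.16674852381766894 gate deg 58.63325951472943
tip (array([-0.072 , -0.1765,  0.1152]), np.float64(0.12748143264100778), np.float64(55.6339417838789))
tip root wide (array([-0.0706, -0.1765,  0.1014]), np.float64(0.11543397019927862), np.float64(52.32333857312854))
edge corner (array([-0.0679, -0.1655,  0.1145]), np.float64(0.12464687003320585), np.float64(56.996928217523106))
bead up (array([-0.0634, -0.1655,  0.1072]), np.float64(0.11606171182156366), np.float64(56.88392482339013))
56 [400.583  221.2082] [array([383.8066, 214.7906]), array([381.8537, 216.5081]), array([380.9075, 217.3401]), array([379.9807, 218.1552])]
57 [401.8771 220.2846] [array([384.8837, 213.6848]), array([382.8971, 215.5574]), array([381.9348, 216.4645]), array([380.9923, 217.3529])]
58 [403.1942 219.2756] [array([385.9786, 212.4913]), array([383.9582, 214.5235]), array([382.9797, 215.5077]), array([382.0215, 216.4715])]
59 [404.5344 218.1786] [array([387.0915, 211.2076]), array([385.0372, 213.404 ]), array([384.0424, 214.4676]), array([383.0683, 215.5089])]
60 [405.8979 216.9911] [array([388.2223, 209.8313]), array([386.134 , 212.1965]), array([385.1229, 213.3416]), array([384.133 , 214.4627])]
[0.0018 0.0334 0.1371 1.    ] [290.7942 280.9979]
```

Request:
arm_command(plan=[[[0.0014,0,0.0015,0,0.7,0,0.015],[0,0,0,0,0,0,0.015],[0,0,0,0,0,0,0.015]]])

```text
t: 22.48
tool_pos: [0.572, -0.183, 0.1472]
tool_rot: [1.665, 0.124, -2.522]
contact_force: [-1.0, -0.4, 2.2]
opening: 0.0289
```

```bash
python3 -c "
from avg import *
run('wrist',6,['pointer_tip','gate_knob']); run('scene',3,['pointer_tip']);
print(ctrl.get_obs()['t'])"
```

```text
[ 0.572  -0.183   0.1472] [-0.3891 -0.0527 -0.9197] [ 0.1427 -0.9898 -0.0037] 22.4833 [-0.9593 -0.4321  2.2038] 0.028915997634850293
gp [ 0.5794 -0.182   0.1647] rack [-0.0624 -0.1087  0.1647] R 0.16677586902512245 gate deg 57.7261042743679
wrist pointer_tip 6 [ 0.5849 -0.2497  0.1209] rack [-0.0675 -0.1764  0.1209] sd [0.0023 0.0011 0.0021] ang 58.67807736171608 R 0.129826422161919
wrist gate_knob 6 [ 0.5814 -0.1822  0.1672] rack [-0.0605 -0.1092  0.1672] sd [0.0013 0.0009 0.0011] ang 58.63808075864879 R 0.16842017202012718
scene pointer_tip 3 [ 0.5847 -0.2463  0.1166] rack [-0.0672 -0.173   0.1166] sd [0.0018 0.0004 0.0016] ang 57.792679341093574 R 0.125997194916147
23.6833
```

```bash
python3 -c "
from kn import *
S,_=snap('scene'); pts('scene',S,['fallen_bottle','bottle_a'])
print(finish_job())"
```

```text
[ 0.5723 -0.183   0.1473] [-0.3893 -0.0528 -0.9196] [ 0.1427 -0.9898 -0.0036] 23.6833 [-0.4436  0.261   3.1065] 0.028575554779478863
gp [ 0.5797 -0.182   0.1647] rack [-0.0622 -0.1087  0.1647] R 0.1667615691464906 gate deg 57.804576423002345
scene fallen_bottle 0.62 [ 0.6699 -0.1001  0.0118]
scene bottle_a 0.92 [ 0.6578 -0.0226  0.011 ]
scene bottle_a 0.86 [0.6436 0.0564 0.0138]
scene bottle_a 0.72 [ 0.678  -0.1771  0.0102]
the job is handed in; nothing more can be done
None
```

I stood the fallen bottle upright in its gap at -39 mm and let go of it. I then swung the gate up by its ball knob to the pointer, and I'm still holding it there with 80 N grip set. The job was handed in at about 24 s.

**Bottle:** it stood upright when last viewed, just after release. The last scene check puts its base at (0.670, -0.100), about 3 mm from the nominal place. The other three bottles are where they were, within the noise.

**Gate:** by the arm's own pose it is at 57.8°.
- The scene camera puts the pointer at 57.8°.
- The wrist camera puts the pointer at 58.7° and the gate's knob at 58.6°.
- These agree with each other to about 0.1°, but they are network averages that varied by up to about 1°.

**Checks that disagreed:**
- A check on single pixels in the wrist picture put the pointer 1–2° lower. It is poorly conditioned from that angle, so I gave it little weight; a gate error of up to about 1° is possible.
- My first grip on the bottle sat too high, so I reopened and regripped before lifting.

The sampled contact force never went above about 14 N. I did not check the pump housing, tape roll and plug gauge again at the end; the work with the bottle and the gate stayed well away from them.

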